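# Pack the blanks down the magazine tube

## Robot

A 6-joint arm with a two-finger parallel gripper is mounted at the origin on a cart in front of the work surface, level with it; the furniture and walls round the work are solid. World frame = base frame: x ahead of the robot, y to its left, z up, the work surface at z = 0. Lengths are in m, angles in rad, forces in N, time in s.
With the tool pointing down it reaches from about 0.35 to 0.85 m from the base axis. Payload 8.1 kg.
Tool frame: the origin (TCP) lies on the centre line of the jaws, within the pads' length; the fingertips stand 11 mm ahead of it and the grasp point (between the pads) lies 8 mm behind it; z points along the fingers, y is the line along which they close (so a half turn about z gives the same grasp; the last joint's range is limited). The gripper opens to 85 mm and grips with 20 to 120 N. Pads are 22 mm wide; open, the fingers measure 114 mm over their backs; the gripper's body (76 mm by 85 mm) begins 54 mm behind the grasp point. The pads swing forward as they close: fully open they stand 13 mm farther back than shut.
Start: joints at [1.182, 0.13, 1.488, -0, 1.523, -0.085], TCP at [0.179, 0.573, 0.242] pointing down, gripper open.
Joint ranges: [-2.96, 2.96], [-0.89, 2.26], [0.02, 2.5], [-1.34, 4.48], [0, 2.73], [-2.66, 2.66]. Speed limits (rad/s): [2.39, 2.39, 2.79, 3.14, 3.14, 3.14].

## Interface

Orientations are given as a 3x3 rotation matrix whose columns are the frame's x, y, z axes.
In Python, from cell import ctrl gives the robot as it stands.
- The arm moves only by the shell command python3 steer.py 'ROWS' [FORCE]. ROWS is a JSON list of rows, 1 to 12 of them, each an object with the fields aperture (the finger opening in m), dx, dy, dz (the shift in m), turn (a turn about the tool's z in rad); a field left out counts as zero (the opening has to be given); each row shifts and turns the commanded pose from where the row before left it, along the tool's axes as they then stand; what a row does not reach is not made up. A row lasts 1/8 s, in which the tool goes at most 0.0625 m and 0.188 rad, less where a joint would pass 70% of its speed; a pose out of reach is approached as far as the arm can. The fingers move at their own pace and stop on an object; FORCE is the grip in N (left out, the last holds). Time passes only in rows, so rows that do not move let the fingers close. It prints the time, the measured TCP pose, the force, the opening and the grip force at its end. Input that does not fit is refused with a message, and nothing moves.
- ctrl.get_obs(): the state, without advancing time (a new reading comes with each control period).
- ctrl.snapshot(name): name is "side" or "top" or "wrist"; returns a dict with "image" (420x560x3 uint8, red, green, blue), "fx", "fy", "cx", "cy" (pixels), "origin" and "rotation" of the camera in the world. Camera axes: x right, y up, looking along -z (the intrinsics and any distortion apply to the point x, -y, -z); pixel columns grow to the right and rows downward; lengths in m; the calibration is good to about 2 mm. The wrist camera is an equidistant fisheye: a pixel r from the principal point sees the ray r / f radians off the axis. A picture is of the moment at which its call begins. There is no depth.
- ctrl.sign_off(): hands the job in; it is judged then, once.
The state is a dict: "time": time; "qpos": joint angles; "joint_velocities": joint speeds; "joint_efforts": joint torques, N m; "tool_pos": TCP position; "ee_rot": TCP orientation; "force": force on the tool from outside, world axes, zero at the start; "torque": the same for the moment, N m; "gripper_width": finger opening in m; "gripper_force": force on a finger pad.
Only numpy, scipy, OpenCV 4.12 (cv2) and the standard library are available. Lean on these libraries where they do the work, as an engineer would, in place of code of your own. Each camera call takes 0.05 s, during which the arm holds its last target. There are 200 camera calls.

## Task

The lane holds a few aluminium blanks, and some have tipped over: first stand every tipped one upright in the lane, so that all the blanks stand there together. Then load them all into the upright clear tube, pushing each one down with the rammer until the blanks sit firmly on the bottom and on one another without gaps, and put the rammer back upright in its stand. Do not disturb the jar, the tin and the vial standing around.

Things in the scene. Friction and masses are not known exactly. Their poses are not given: they have to be found in the camera images.
- lane: fixed aluminium twin-rail track lying on the worktop; origin at the centre of its underside, its y axis along its 360 mm length, z up. 28 mm wide over the rails, rail tops 12 mm above the worktop, 14 mm gap between the rails, end stops 16 mm high, 348 mm apart. A blank stands on both rails (centre 37 mm above the worktop) or lies lengthwise over the gap (centre 26 mm)
- tube: fixed upright clear plastic tube on a 74 x 74 x 5 mm dark steel foot; origin on the tube's axis at its underside, on the worktop, z up. Outside 41 mm, bore 35 mm, inner floor 6 mm above the origin, mouth 166 mm above it; the top 12 mm flare outwards to a 42 mm bore, 48 mm outside. On the tube's own +x side a dark bracket reaches 40 mm from the axis, up to 145 mm high
- tube_mouth (a point): centre of the tube's mouth, on its axis, 166 mm above the worktop. A blank let go in the clear mouth is stopped by the top nose: its foot stays about 40 mm below the mouth and 10 mm of it stand out, so it must be pushed down before the next one fits
- tube_nose (a point): tip of the top one of three sprung brass noses, which stick 5 mm into the bore from the tube's own +x side, 26, 73 and 120 mm above the tube's origin. Each stops or holds a blank that is let go and yields sideways when the blank is pushed down (about 5 to 15 N); pushed past one nose a blank may drop to the next
- tube_floor (a point): centre of the tube's inner floor, 6 mm above the worktop. When home, the centre of the lowest blank is 25 mm above this point, of the second 75 mm, of the third 125 mm
- stand: fixed wooden block, 56 x 56 x 50 mm, origin at the centre of its underside; in its middle a vertical round hole, 25 mm wide (chamfered), with its floor 6 mm above the worktop
- rammer: loose push rod, 0.2 to 0.33 kg, 168 mm long, standing in the stand's hole; origin at the centre of its lower tip, z axis up the rod. Steel shaft 20 mm thick from 0 to 114 mm, steel collar 44 mm across from 114 to 120 mm, round dark wooden handle 28 mm thick from 120 to 168 mm. Held by the handle with the fingertips just over the collar, the collar bears on the fingertips when pushing down
- blank_1: loose solid piece of octagonal aluminium bar, 30 mm across the flats (32 mm over the corners), 50 mm long, 0.09 to 0.14 kg, origin at its centre, z axis along it (either end may be up); stands or lies tipped along the lane; may be absent
- blank_2: loose solid piece of octagonal aluminium bar, 30 mm across the flats (32 mm over the corners), 50 mm long, 0.09 to 0.14 kg, origin at its centre, z axis along it (either end may be up); stands or lies tipped along the lane; may be absent
- blank_3: loose solid piece of octagonal aluminium bar, 30 mm across the flats (32 mm over the corners), 50 mm long, 0.09 to 0.14 kg, origin at its centre, z axis along it (either end may be up); stands or lies tipped along the lane; may be absent
- flux_jar: bystander: brown glass jar with a black cap, 53 mm wide, 66 mm high, origin at the centre of its underside
- alu_tin: bystander: round aluminium tin, 50 mm wide, 25 mm high, origin at the centre of its underside
- vial: bystander: small white bottle with a red cap, 31 mm wide, 56 mm high, origin at the centre of its underside

How it is judged:
By the outcome, as a careful person would: the job done as asked, in the order asked, and still so for the second after the job is handed in, with the robot touching nothing.
Of blank_1, blank_2, blank_3 only 2 to 3 are there at a start; the rules pass over those that are not, and their reading is None.
At some moment in a run one of blank_1, blank_2, blank_3 may be knocked a few centimetres aside while the robot is not near it.
It also fails if it takes over 210 s, if anything falls off the work surface, if the arm or the gripper's body presses on something with over 40 N, if the wrist force passes 120 N, or if a joint passes its speed limit or range.

## Working session

There is one attempt and no reset: what is moved stays moved. The work goes in short steps, Python scripts to look and compute and a shell command to move; the robot and the scene stay as the last step left them, time stands still between calls to the robot, and variables do not carry over. Pictures are saved under pics/ and viewed, at most 14 in all, crops included, and the job is handed in when it is done.

```bash
ls; mkdir -p pics
python3 - <<'E'
from cell import ctrl
import cv2
o=ctrl.get_obs(); print(o)
for n in("side","top","wrist"):
    s=ctrl.snapshot(n); cv2.imwrite(f"pics/{n}0.png",s["image"][:,:,::-1]); print(n,[s[k] for k in("fx","fy","cx","cy","origin","rotation")],s.keys())
E
```

```text
cell.py
pics
steer.py
{'time': 0.0, 'qpos': array([ 1.18162877e+00,  1.31169295e-01,  1.48929487e+00, -2.36443904e-06,
        1.52300022e+00, -8.54004769e-02]), 'joint_velocities': array([-1.56060305e-03,  1.02815810e-03, -1.59870805e-04,  8.05177563e-04,
        5.73174694e-04, -4.80053237e-06]), 'joint_efforts': array([ 5.34266001e-04, -5.69392204e+01, -5.00550950e+01, -1.98651405e-04,
        1.44200778e-02, -5.42235125e-05]), 'tool_pos': array([0.17924555, 0.57203788, 0.241231  ]), 'ee_rot': array([[-9.54216445e-01,  2.99116156e-01, -7.07986005e-04],
       [ 2.99116953e-01,  9.54214885e-01, -1.73267386e-03],
       [ 1.57300038e-04, -1.86511651e-03, -9.99998248e-01]]), 'force': array([-0.81144773, -0.21083976,  0.48026813]), 'torque': array([0.04247882, 0.01288651, 0.02340825]), 'gripper_force': 0.0, 'gripper_width': 0.08509947819892712}
side [387.7676102224848, 387.7676102224848, 274.32795319263516, 206.8931949871959, array([ 0.22840916, -0.49578373,  0.6690481 ]), array([[ 0.88200783,  0.28393231, -0.37609126],
       [-0.47069604,  0.56897835, -0.67432105],
       [ 0.02252624,  0.77178111,  0.63548917]])] dict_keys(['image', 'fx', 'fy', 'cx', 'cy', 'origin', 'rotation'])
top [471.4742308862213, 471.4742308862213, 280.5323468683873, 211.88182684366632, array([0.48222039, 0.09325446, 1.19927211]), array([[-0.02127876,  0.99704855, -0.0737659 ],
       [-0.99965751, -0.02234258, -0.01362642],
       [-0.01523432,  0.07345068,  0.99718249]])] dict_keys(['image', 'fx', 'fy', 'cx', 'cy', 'origin', 'rotation'])
wrist [325.19226210127806, 325.19226210127806, 278.81699658177513, 209.26072838051505, array([0.11212562, 0.59251632, 0.3728129 ]), array([[ 0.29861818, -0.91944767, -0.25581862],
       [ 0.95437135,  0.28724564,  0.08164104],
       [-0.00158189, -0.26852546,  0.96327129]])] dict_keys(['image', 'fx', 'fy', 'cx', 'cy', 'origin', 'rotation'])
```
View pics/side0.png

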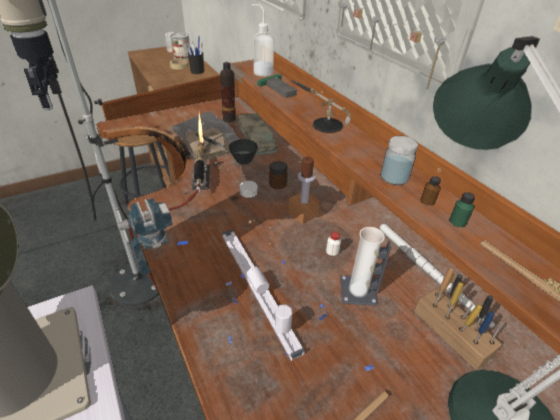

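View pics/top0.png

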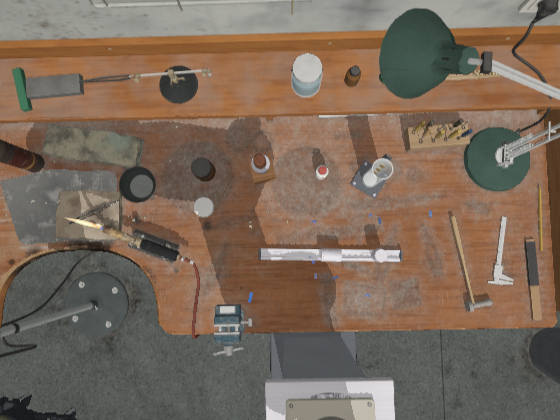

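Create h.py:
```python
import numpy as np,cv2
from cell import ctrl
def ray(s,u,v):
    x,y=(u-s["cx"])/s["fx"],(v-s["cy"])/s["fy"]
    if s.get("fish"):
        r=np.hypot(x,y); d=np.array([x/r*np.sin(r),-y/r*np.sin(r),-np.cos(r)]) if r>1e-9 else np.array([0,0,-1.])
    else: d=np.array([x,-y,-1.])
    d=s["rotation"]@d; return s["origin"],d/np.linalg.norm(d)
def snap(n):
    s=ctrl.snapshot(n); s["fish"]=n=="wrist"; return s
def atz(s,u,v,z):
    o,d=ray(s,u,v); return o+d*(z-o[2])/d[2]
def tri(*rs):
    A=np.zeros((3,3));b=np.zeros(3)
    for o,d in rs:
        P=np.eye(3)-np.outer(d,d);A+=P;b+=P@o
    X=np.linalg.solve(A,b); return X,[np.linalg.norm((np.eye(3)-np.outer(d,d))@(X-o)) for o,d in rs]
def proj(s,X):
    p=s["rotation"].T@(np.asarray(X)-s["origin"]); x,y=p[0]/-p[2],-p[1]/-p[2]
    if s.get("fish"):
        r=np.hypot(p[0],p[1]);t=np.arctan2(r,-p[2]);x,y=p[0]/r*t,-p[1]/r*t
    return np.array([s["cx"]+s["fx"]*x,s["cy"]+s["fy"]*y])
def crop(im,x0,y0,w,h,k,name):
    c=cv2.resize(im[y0:y0+h,x0:x0+w],None,fx=k,fy=k,interpolation=cv2.INTER_CUBIC); cv2.imwrite(name,c[:,:,::-1])
```

Run:
```python
from h import *
import pickle
S={n:snap(n) for n in("side","top","wrist")}
pickle.dump(S,open("s0.pkl","wb"))
a=cv2.imread("pics/top0.png")[:,:,::-1];b=cv2.imread("pics/side0.png")[:,:,::-1]
crop(a,235,140,180,140,4,"pics/top0c.png");crop(b,215,150,190,210,2.85,"pics/side0c.png")
```

```text
(no output)
```

View pics/top0c.png

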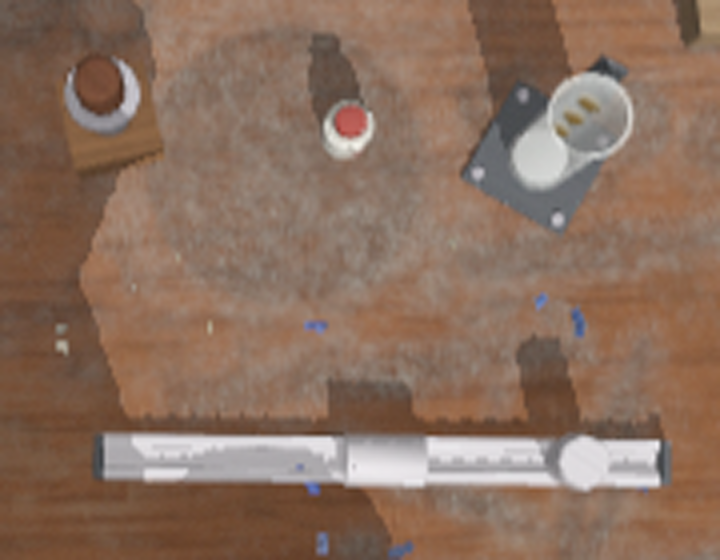

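View pics/side0c.png

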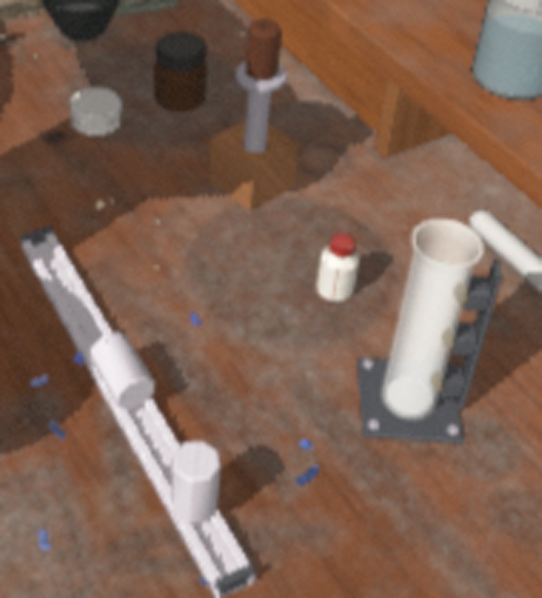

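Run:
```python
from h import *
import pickle
S=pickle.load(open("s0.pkl","rb"));T,D=S["top"],S["side"]
t=lambda u,v:((u+.5)/4-.5+235,(v+.5)/4-.5+140)
d=lambda u,v:((u+.5)/2.85-.5+215,(v+.5)/2.85-.5+150)
for n,a,b in [("mouth",(591,115),(448,244)),("rammertop",(98,74),(264,26)),("collar",(102,94),(262,77)),("laneL",(99,457),(38,239)),("laneR",(665,462),(236,578)),("tip",(386,461),(124,368)),("stand",(583,462),(196,452)),("footcorner1",(523,93),(368,365)),("foot2",(478,173),(374,424)),("foot3",(558,219),(453,430)),("vial",(350,122),(343,244))]:
    X,e=tri(ray(T,*t(*a)),ray(D,*d(*b)));print(n,X.round(4),np.round(e,4))
print("jar/tin",[atz(T,203,170,.066),atz(T,204,207,.025)])
print("lane z16",atz(T,*t(99,457),.016),atz(T,*t(665,462),.016),"stand50",atz(T,*t(583,462),.062),"tip blank z41", [atz(T,*t(u,461),.041) for u in (346,427)])
print("collar z.126",atz(T,*t(102,94),.126),"mouth",atz(T,*t(591,115),.166))
```

```text
mouth [ 0.6501 -0.1194  0.167 ] [0.0005 0.0005]
rammertop [0.6768 0.1523 0.1743] [0.001 0.001]
collar [0.6768 0.1521 0.1225] [0.0011 0.0011]
laneL [0.4668 0.1645 0.0096] [0.0014 0.0014]
laneR [ 0.4559 -0.1888  0.0142] [0.0009 0.0009]
tip [ 0.4613 -0.0139  0.0315] [0.0018 0.0018]
stand [ 0.4583 -0.127   0.0701] [0.0011 0.0011]
footcorner1 [ 0.6645 -0.0935  0.0149] [0.028 0.028]
foot2 [ 0.65   -0.0894 -0.0598] [0.0012 0.0012]
foot3 [ 0.6318 -0.1461  0.0122] [0.0288 0.0288]
vial [0.6682 0.0042 0.0537] [0.0012 0.0012]
jar/tin [array([0.67240935, 0.29513843, 0.066     ]), array([0.58564648, 0.30078887, 0.025     ])]
lane z16 [0.46560555 0.16459699 0.016     ] [ 0.45508236 -0.18792545  0.016     ] stand50 [ 0.45716496 -0.12809059  0.062     ] tip blank z41 [array([0.46034324, 0.01212869, 0.041     ]), array([ 0.45930504, -0.03726068,  0.041     ])]
collar z.126 [0.67517968 0.15249518 0.126     ] mouth [ 0.64981508 -0.11925546  0.166     ]
```

Two blanks are present. One lies at about (0.460, -0.013), the other stands at about (0.458, -0.127). The tube axis is at (0.650, -0.119) and the rammer at (0.676, 0.152). I'll turn the tool first.

```bash
cat > d.py <<'E'
import sys,numpy as np
from cell import ctrl
o=ctrl.get_obs();R=o["ee_rot"];t=np.array([float(a) for a in sys.argv[1:4]])
print("t",round(o["time"],2),"pos",o["tool_pos"].round(4),"tool delta",(R.T@(t-o["tool_pos"])).round(4),"heading y",np.arctan2(R[1,1],R[0,1]).round(4),"F",o["force"].round(1),"w",round(o["gripper_width"],4))
E
python3 steer.py '[{"aperture":0.05,"turn":0.185},{"aperture":0.05,"turn":0.185},{"aperture":0.05,"turn":0.185},{"aperture":0.05,"turn":0.185},{"aperture":0.05,"turn":0.185},{"aperture":0.05,"turn":0.185},{"aperture":0.05,"turn":0.185},{"aperture":0.05}]' 20; python3 d.py .4605 -.030 .10
```

```text
time: 1.3
tool_pos: [0.1795, 0.5725, 0.2422]
ee_rot: [[0.027, 1.0, -0.0], [1.0, -0.027, -0.0], [-0.0, -0.0, -1.0]]
force: [0.3, -0.2, 0.3]
gripper_width: 0.05
gripper_force: 0.0
t 1.3 pos [0.1795 0.5725 0.2422] tool delta [-0.5947  0.2971  0.1423] heading y -0.0269 F [ 0.3 -0.2  0.3] w 0.05
```

```bash
python3 steer.py '[{"aperture":0.05,"dx":-0.054,"dy":0.027},{"aperture":0.05,"dx":-0.054,"dy":0.027},{"aperture":0.05,"dx":-0.054,"dy":0.027},{"aperture":0.05,"dx":-0.054,"dy":0.027},{"aperture":0.05,"dx":-0.054,"dy":0.027},{"aperture":0.05,"dx":-0.054,"dy":0.027},{"aperture":0.05,"dx":-0.054,"dy":0.027},{"aperture":0.05,"dx":-0.054,"dy":0.027},{"aperture":0.05,"dx":-0.054,"dy":0.027},{"aperture":0.05,"dx":-0.054,"dy":0.027},{"aperture":0.05,"dx":-0.054,"dy":0.027,"dz":0.02},{"aperture":0.05}]'; python3 d.py .4605 -.030 .10
python3 - <<'E'
from h import *
import pickle
s=snap("wrist");pickle.dump(s,open("w1.pkl","wb"));cv2.imwrite("pics/w1.png",s["image"][:,:,::-1])
print(proj(s,(.4605,-.0375,.026)),proj(s,(.4605,.0125,.026)),proj(s,(.4575,-.128,.062)))
E
```

```text
time: 2.8
tool_pos: [0.4591, -0.032, 0.2208]
ee_rot: [[0.028, 1.0, -0.003], [1.0, -0.028, -0.0], [-0.0, -0.003, -1.0]]
force: [-0.6, 1.1, 0.4]
gripper_width: 0.0504
gripper_force: 0.0
t 2.8 pos [ 0.4591 -0.032   0.2208] tool delta [0.0021 0.0017 0.1208] heading y -0.0285 F [-0.6  1.1  0.4] w 0.0504
[283.0794459  192.59998252] [281.80570928 143.93453335] [282.57345875 287.85021631]
```

View pics/w1.png

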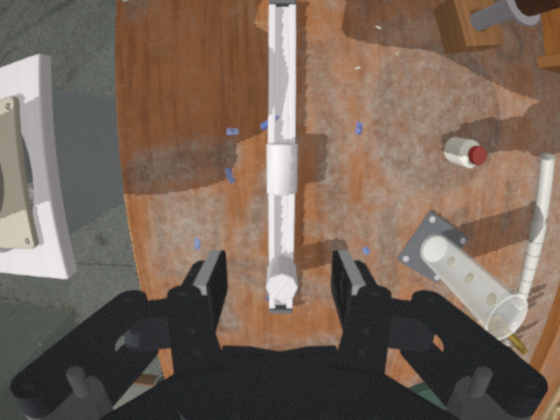

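The wrist view shows the tipped blank spanning rows 145–193 at column 282, which matches the prediction. The standing blank is at (282,285). I'll grip the -y end.

```bash
python3 steer.py '[{"aperture":0.05,"dx":0.002,"dy":0.0015,"dz":0.06},{"aperture":0.05,"dz":0.06},{"aperture":0.05,"dz":0.05},{"aperture":0.05,"dz":0.02},{"aperture":0.05,"dz":0.010},{"aperture":0.05},{"aperture":0.02},{"aperture":0.02},{"aperture":0.02},{"aperture":0.02}]' 20;python3 steer.py '[{"aperture":0.02,"dz":-0.02},{"aperture":0.02,"dz":-0.04},{"aperture":0.02}]'; python3 d.py .463 .125 .08;  python3 - <<'E'
from h import *
s=snap("side");o=ctrl.get_obs();print(proj(s,o["tool_pos"]))
crop(s["image"],215,190,120,170,3.5,"pics/s2.png")
E
```

```text
time: 4.1
tool_pos: [0.4616, -0.0267, 0.0243]
ee_rot: [[0.028, 1.0, 0.001], [1.0, -0.028, -0.0], [-0.0, 0.001, -1.0]]
force: [-2.9, 0.8, 5.5]
gripper_width: 0.0306
gripper_force: 20.5
time: 4.47
tool_pos: [0.4643, -0.0272, 0.0873]
ee_rot: [[0.028, 1.0, 0.008], [1.0, -0.028, -0.001], [-0.001, 0.008, -1.0]]
force: [-0.3, -0.8, -1.6]
gripper_width: 0.0305
gripper_force: 20.3
t 4.47 pos [ 0.4643 -0.0272  0.0873] tool delta [ 0.1521 -0.0056  0.007 ] heading y -0.0278 F [-0.3 -0.8 -1.6] w 0.0305
[260.85331227 265.54721901]
```

View pics/s2.png

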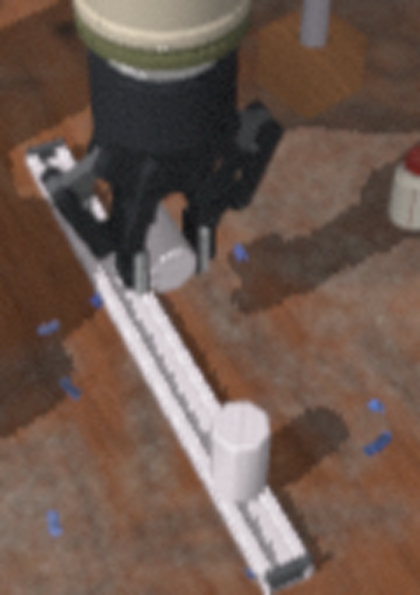

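```bash
python3 steer.py '[{"aperture":0.02,"dx":0.05,"dy":-0.002},{"aperture":0.02,"dx":0.05,"dy":-0.002},{"aperture":0.02,"dx":0.04},{"aperture":0.02},{"aperture":0.02,"dz":0.05},{"aperture":0.02,"dz":0.01},{"aperture":0.02}]' ; python3 d.py .4642 .118 .027
```

```text
time: 5.4
tool_pos: [0.4615, 0.1127, 0.0229]
ee_rot: [[0.029, 1.0, 0.001], [1.0, -0.029, -0.0], [-0.0, 0.001, -1.0]]
force: [1.7, 0.0, 1.9]
gripper_width: 0.0308
gripper_force: 22.1
t 5.4 pos [0.4615 0.1127 0.0229] tool delta [ 0.0054  0.0026 -0.0041] heading y -0.0286 F [1.7 0.  1.9] w 0.0308
```

```bash
python3 steer.py '[{"aperture":0.02,"dy":0.002,"dz":-0.005},{"aperture":0.02},{"aperture":0.02,"dx":0.008},{"aperture":0.02,"dx":0.004},{"aperture":0.02}]' ; python3 steer.py '[{"aperture":0.02,"dx":0.003,"dz":-0.004},{"aperture":0.02,"dx":0.003,"dz":-0.004},{"aperture":0.02,"dx":0.003,"dz":-0.004},{"aperture":0.02}]'; python3 d.py .4642 .130 .043;  python3 - <<'E'
from h import *
s=snap("side");o=ctrl.get_obs();
crop(s["image"],195,190,100,100,5,"pics/s3.png")
E
```

```text
time: 6.02
tool_pos: [0.4629, 0.1258, 0.0275]
ee_rot: [[0.027, 1.0, -0.0], [1.0, -0.027, -0.0], [-0.0, -0.0, -1.0]]
force: [-0.9, -0.8, -1.9]
gripper_width: 0.0307
gripper_force: 21.9
time: 6.52
tool_pos: [0.4638, 0.1346, 0.0403]
ee_rot: [[0.028, 1.0, 0.001], [1.0, -0.028, 0.0], [0.0, 0.001, -1.0]]
force: [-0.1, -0.5, -1.1]
gripper_width: 0.0308
gripper_force: 21.9
t 6.53 pos [0.4638 0.1346 0.0403] tool delta [-0.0046  0.0005 -0.0027] heading y -0.0277 F [-0.1 -0.5 -1.1] w 0.0308
```

View pics/s3.png

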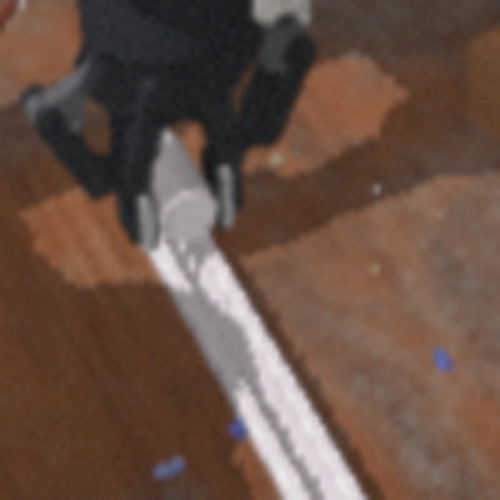

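```bash
python3 steer.py '[{"aperture":0.02,"dx":-0.021},{"aperture":0.02,"dz":0.0155},{"aperture":0.02}]'; python3 steer.py '[{"aperture":0.02,"dx":0.006},{"aperture":0.02,"dx":0.004},{"aperture":0.02,"dx":0.004},{"aperture":0.02}]';python3 steer.py '[{"aperture":0.02,"dx":0.003},{"aperture":0.02}]'
```

```text
time: 6.95
tool_pos: [0.4624, 0.1133, 0.0231]
ee_rot: [[0.029, 1.0, -0.001], [1.0, -0.029, -0.0], [-0.0, -0.001, -1.0]]
force: [0.1, 0.4, -1.2]
gripper_width: 0.0303
gripper_force: 21.8
time: 7.45
tool_pos: [0.4631, 0.1246, 0.0244]
ee_rot: [[0.027, 1.0, -0.001], [1.0, -0.027, -0.006], [-0.006, -0.001, -1.0]]
force: [-2.6, -20.9, 5.6]
gripper_width: 0.0307
gripper_force: 22.9
time: 7.7
tool_pos: [0.4632, 0.1267, 0.0246]
ee_rot: [[0.027, 1.0, -0.001], [1.0, -0.027, -0.007], [-0.007, -0.001, -1.0]]
force: [-4.4, -26.6, 9.7]
gripper_width: 0.0308
gripper_force: 23.7
```

```bash
python3 steer.py '[{"aperture":0.02,"dx":0.0015,"dz":-0.0033},{"aperture":0.02,"dx":0.0015,"dz":-0.0033},{"aperture":0.02,"dx":0.002,"dz":-0.003},{"aperture":0.02,"dx":0.002,"dz":-0.003},{"aperture":0.02}]'; python3 steer.py '[{"aperture":0.02,"dx":0.0025,"dz":-0.0026},{"aperture":0.02,"dx":0.0025,"dz":-0.0026},{"aperture":0.02}]'
python3 - <<'E'
from h import *
s=snap("side")
crop(s["image"],195,190,100,100,5,"pics/s4.png")
E
```

```text
time: 8.32
tool_pos: [0.4635, 0.1379, 0.0369]
ee_rot: [[0.028, 1.0, 0.0], [1.0, -0.028, 0.0], [0.0, 0.0, -1.0]]
force: [-0.5, 0.4, -2.5]
gripper_width: 0.0308
gripper_force: 22.7
time: 8.7
tool_pos: [0.4638, 0.1427, 0.0423]
ee_rot: [[0.028, 1.0, 0.001], [1.0, -0.028, 0.0], [0.0, 0.001, -1.0]]
force: [-0.3, -0.0, -1.0]
gripper_width: 0.0307
gripper_force: 22.7
```

View pics/s4.png

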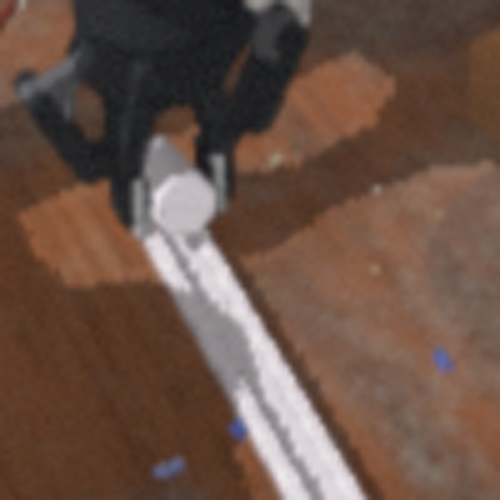

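Run:
```python
from h import *
import pickle
S=pickle.load(open("s0.pkl","rb"))["side"]
for u,v in((231.2,230.6),(232.1,231.9)):
    o,d=ray(S,u,v); print((o+d*(.4638-o[0])/d[0]).round(4))
```

```text
[0.4638 0.1291 0.0502]
[0.4638 0.1238 0.0505]
```

```bash
python3 steer.py '[{"aperture":0.02,"dz":-0.06,"turn":0.185},{"aperture":0.02,"dz":-0.06,"turn":0.185},{"aperture":0.02,"dz":-0.055,"turn":0.185},{"aperture":0.02,"turn":0.185},{"aperture":0.02,"turn":0.185},{"aperture":0.02,"turn":0.185},{"aperture":0.02,"turn":0.185},{"aperture":0.02,"turn":0.185},{"aperture":0.02,"turn":0.1},{"aperture":0.02},{"aperture":0.02}]'; python3 d.py .593 -.119 .215
```

```text
time: 10.12
tool_pos: [0.4635, 0.1423, 0.2168]
ee_rot: [[0.999, -0.035, -0.0], [-0.035, -0.999, -0.0], [-0.0, 0.0, -1.0]]
force: [-0.3, -0.4, -2.1]
gripper_width: 0.0307
gripper_force: 22.8
t 10.12 pos [0.4635 0.1423 0.2168] tool delta [0.1386 0.2566 0.0018] heading y -1.6057 F [-0.3 -0.4 -2.1] w 0.0307
```

```bash
python3 steer.py '[{"aperture":0.02,"dx":0.028,"dy":0.051},{"aperture":0.02,"dx":0.028,"dy":0.051},{"aperture":0.02,"dx":0.028,"dy":0.051},{"aperture":0.02,"dx":0.028,"dy":0.051},{"aperture":0.02,"dx":0.027,"dy":0.052,"turn":-0.035},{"aperture":0.02},{"aperture":0.02}]'; python3 d.py .593 -.119 .182;  python3 - <<'E'
from h import *
s=snap("side")
crop(s["image"],300,150,140,140,4,"pics/s5.png")
E
```

```text
time: 11.0
tool_pos: [0.5927, -0.1186, 0.2164]
ee_rot: [[1.0, -0.002, -0.001], [-0.002, -1.0, 0.001], [-0.001, -0.001, -1.0]]
force: [-0.3, 0.4, -2.1]
gripper_width: 0.0305
gripper_force: 22.7
t 11.0 pos [ 0.5927 -0.1186  0.2164] tool delta [0.0003 0.0004 0.0344] heading y -1.5729 F [-0.3  0.4 -2.1] w 0.0305
```

View pics/s5.png

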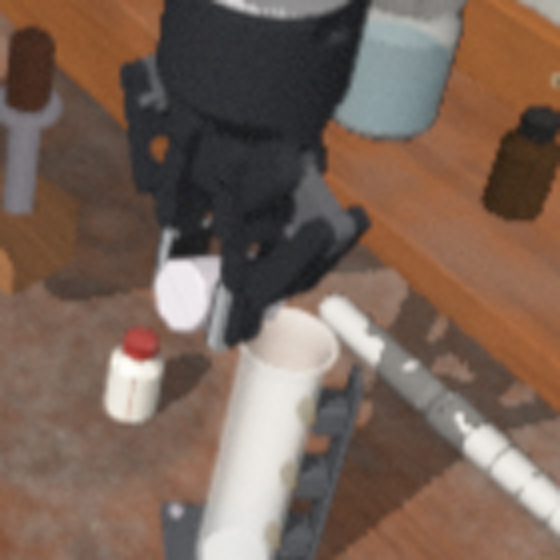

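```bash
python3 steer.py '[{"aperture":0.02,"dz":0.02},{"aperture":0.02,"dz":0.015},{"aperture":0.02,"dz":0.005},{"aperture":0.02,"dz":0.004},{"aperture":0.02}]'; python3 steer.py '[{"aperture":0.02,"dz":0.004},{"aperture":0.02,"dz":0.004},{"aperture":0.02}]'
```

```text
time: 11.68
tool_pos: [0.593, -0.1186, 0.1729]
ee_rot: [[1.0, -0.002, -0.0], [-0.002, -1.0, 0.0], [-0.0, -0.0, -1.0]]
force: [0.8, -0.1, -1.5]
gripper_width: 0.0303
gripper_force: 22.7
time: 12.05
tool_pos: [0.5927, -0.1186, 0.1644]
ee_rot: [[1.0, -0.002, -0.001], [-0.002, -1.0, 0.0], [-0.001, -0.0, -1.0]]
force: [0.1, 0.7, -2.0]
gripper_width: 0.031
gripper_force: 22.7
```

```bash
python3 steer.py '[{"aperture":0.02,"dx":-0.01},{"aperture":0.02,"dz":-0.02},{"aperture":0.02,"dz":-0.02},{"aperture":0.02,"dx":0.018},{"aperture":0.02,"dz":0.012},{"aperture":0.02,"dz":0.008},{"aperture":0.02}]';python3 steer.py '[{"aperture":0.02,"dz":0.004},{"aperture":0.02}]';python3 steer.py '[{"aperture":0.02,"dz":0.004},{"aperture":0.02}]'
```

```text
time: 12.92
tool_pos: [0.6002, -0.1186, 0.1843]
ee_rot: [[1.0, -0.002, -0.001], [-0.002, -1.0, 0.0], [-0.001, -0.0, -1.0]]
force: [-1.6, -0.1, -0.0]
gripper_width: 0.0308
gripper_force: 23.0
time: 13.18
tool_pos: [0.6005, -0.1189, 0.182]
ee_rot: [[1.0, -0.002, -0.0], [-0.002, -1.0, -0.0], [-0.0, 0.0, -1.0]]
force: [-6.1, 0.1, 7.9]
gripper_width: 0.0306
gripper_force: 23.7
time: 13.42
tool_pos: [0.6007, -0.1189, 0.1783]
ee_rot: [[1.0, -0.002, 0.0], [-0.002, -1.0, -0.001], [0.0, 0.001, -1.0]]
force: [-5.9, 0.4, 9.0]
gripper_width: 0.0308
gripper_force: 24.2
```

```bash
python3 steer.py '[{"aperture":0.02,"dz":0.004},{"aperture":0.02,"dz":0.004},{"aperture":0.02,"dz":0.004},{"aperture":0.02,"dz":0.004},{"aperture":0.02}]';python3 steer.py '[{"aperture":0.02,"dz":0.004},{"aperture":0.02,"dz":0.004},{"aperture":0.02,"dz":0.003},{"aperture":0.02}]'
```

```text
time: 14.05
tool_pos: [0.6006, -0.1191, 0.1618]
ee_rot: [[1.0, -0.002, -0.0], [-0.002, -1.0, -0.001], [-0.0, 0.001, -1.0]]
force: [-5.7, -0.6, 6.9]
gripper_width: 0.0301
gripper_force: 27.3
time: 14.55
tool_pos: [0.6014, -0.1191, 0.1516]
ee_rot: [[1.0, -0.002, 0.002], [-0.002, -1.0, -0.001], [0.002, 0.001, -1.0]]
force: [-3.4, 0.1, 7.5]
gripper_width: 0.0307
gripper_force: 31.9
```

```bash
python3 steer.py '[{"aperture":0.02,"dz":0.004},{"aperture":0.02,"dx":0.001,"dz":0.004},{"aperture":0.02,"dx":0.002,"dz":0.004},{"aperture":0.02,"dx":0.002,"dz":0.004},{"aperture":0.02}]'; python3 d.py .611 -.119 .134;  python3 - <<'E'
from h import *
s=snap("side")
crop(s["image"],300,150,140,140,4,"pics/s6.png")
E
```

```text
time: 15.18
tool_pos: [0.6055, -0.1186, 0.1335]
ee_rot: [[1.0, -0.002, -0.001], [-0.002, -1.0, 0.0], [-0.001, -0.0, -1.0]]
force: [-0.5, 0.3, -0.4]
gripper_width: 0.0306
gripper_force: 32.9
t 15.18 pos [ 0.6055 -0.1186  0.1335] tool delta [ 0.0055  0.0004 -0.0005] heading y -1.5731 F [-0.5  0.3 -0.4] w 0.0306
```

View pics/s6.png

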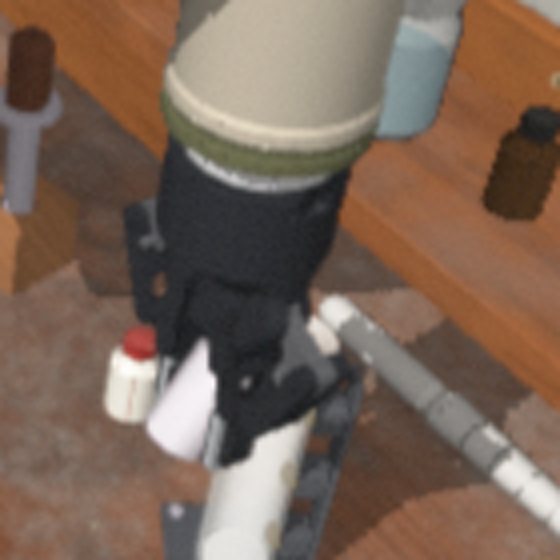

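```bash
python3 steer.py '[{"aperture":0.02,"dx":0.003},{"aperture":0.02,"dx":0.003},{"aperture":0.02}]';python3 steer.py '[{"aperture":0.02,"dx":0.002},{"aperture":0.02}]'
```

```text
time: 15.6
tool_pos: [0.6085, -0.1187, 0.1318]
ee_rot: [[1.0, -0.003, -0.008], [-0.002, -1.0, 0.001], [-0.008, -0.001, -1.0]]
force: [-14.9, -1.1, 1.1]
gripper_width: 0.0306
gripper_force: 32.6
time: 15.85
tool_pos: [0.6097, -0.1187, 0.1312]
ee_rot: [[1.0, -0.003, -0.01], [-0.003, -1.0, 0.001], [-0.01, -0.001, -1.0]]
force: [-16.5, -1.0, -0.6]
gripper_width: 0.0306
gripper_force: 32.0
```

```bash
python3 steer.py '[{"aperture":0.02,"dx":0.003},{"aperture":0.02}]';python3 steer.py '[{"aperture":0.02,"dx":0.002},{"aperture":0.02}]'
python3 - <<'E'
from h import *
s=snap("side");t=snap("wrist")
a=cv2.resize(s["image"][180:280,320:400],None,fx=4,fy=4,interpolation=2)
b=cv2.resize(t["image"][220:420,180:380],(400,400),interpolation=2)
cv2.imwrite("pics/s7.png",np.hstack([a,b])[:,:,::-1])
E
```

```text
time: 16.1
tool_pos: [0.6119, -0.1187, 0.1303]
ee_rot: [[1.0, -0.003, -0.012], [-0.003, -1.0, 0.001], [-0.012, -0.001, -1.0]]
force: [-17.8, -1.3, -3.2]
gripper_width: 0.0305
gripper_force: 30.8
time: 16.35
tool_pos: [0.6135, -0.1187, 0.1298]
ee_rot: [[1.0, -0.003, -0.013], [-0.003, -1.0, 0.001], [-0.013, -0.001, -1.0]]
force: [-17.9, -2.2, -4.1]
gripper_width: 0.0308
gripper_force: 29.8
```

View pics/s7.png

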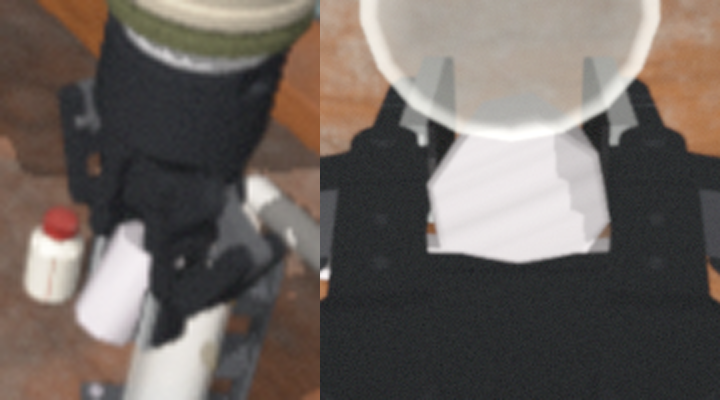

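```bash
python3 - <<'E'
from h import *
import pickle
S=pickle.load(open("s0.pkl","rb"))["side"]
for u,v in((346,263),(351,238)):
    o,d=ray(S,u,v); print((o+d*(-.119-o[1])/d[1]).round(4),(o+d*(.612-o[0])/d[0]).round(4))
E
python3 steer.py '[{"aperture":0.02,"dx":-0.02},{"aperture":0.02,"dx":-0.03,"dz":-0.04,"turn":-0.185},{"aperture":0.02,"dz":-0.03,"turn":-0.185},{"aperture":0.02,"turn":-0.185},{"aperture":0.02,"turn":-0.185},{"aperture":0.02,"turn":-0.185},{"aperture":0.02,"turn":-0.185},{"aperture":0.02,"turn":-0.185},{"aperture":0.02,"turn":-0.185},{"aperture":0.02,"turn":-0.06},{"aperture":0.02},{"aperture":0.02}]'; python3 d.py .4622 .05 .08
```

```text
[ 0.6    -0.119   0.1147] [ 0.612  -0.1068  0.0968]
[ 0.5996 -0.119   0.1816] [ 0.612  -0.1065  0.1653]
time: 17.95
tool_pos: [0.5689, -0.1185, 0.2039]
ee_rot: [[0.034, 0.999, -0.0], [0.999, -0.034, 0.0], [0.0, -0.0, -1.0]]
force: [0.1, 0.2, -1.4]
gripper_width: 0.0304
gripper_force: 30.1
t 17.95 pos [ 0.5689 -0.1185  0.2039] tool delta [ 0.1647 -0.1125  0.1239] heading y -0.0345 F [ 0.1  0.2 -1.4] w 0.0304
```

```bash
python3 steer.py '[{"aperture":0.02,"dx":0.041,"dy":-0.028},{"aperture":0.02,"dx":0.041,"dy":-0.028},{"aperture":0.02,"dx":0.041,"dy":-0.028},{"aperture":0.02,"dx":0.042,"dy":-0.0285,"turn":-0.005},{"aperture":0.02,"dz":0.05},{"aperture":0.02,"dz":0.05},{"aperture":0.02,"dz":0.03},{"aperture":0.02,"dz":0.02},{"aperture":0.02}]'; python3 d.py .4622 .05 .035;  python3 - <<'E'
from h import *
s=snap("side")
crop(s["image"],205,210,90,90,5,"pics/s8.png")
E
```

```text
time: 19.08
tool_pos: [0.4603, 0.0501, 0.0523]
ee_rot: [[0.029, 1.0, -0.004], [1.0, -0.029, 0.0], [-0.0, -0.004, -1.0]]
force: [-0.0, -0.6, -1.1]
gripper_width: 0.0307
gripper_force: 30.1
t 19.07 pos [0.4603 0.0501 0.0523] tool delta [0.     0.002  0.0173] heading y -0.0288 F [-0.  -0.6 -1.1] w 0.0307
```

View pics/s8.png

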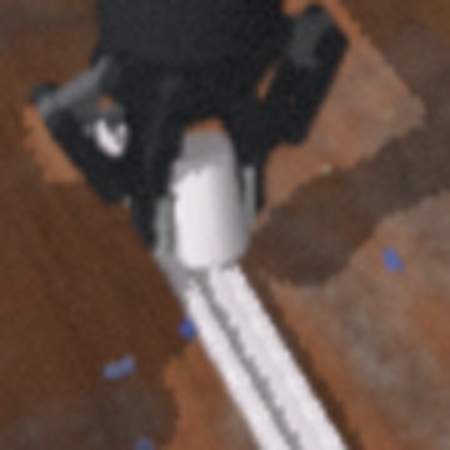

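```bash
python3 steer.py '[{"aperture":0.02,"dy":0.002,"dz":0.010},{"aperture":0.02,"dz":0.006},{"aperture":0.02,"dz":0.003},{"aperture":0.02}]';python3 steer.py '[{"aperture":0.02,"dz":0.003},{"aperture":0.02,"dz":0.003},{"aperture":0.02}]'; python3 steer.py '[{"aperture":0.02,"dz":0.003},{"aperture":0.02}]'
```

```text
time: 19.62
tool_pos: [0.4638, 0.0499, 0.0348]
ee_rot: [[0.028, 1.0, -0.0], [1.0, -0.028, -0.0], [-0.0, -0.0, -1.0]]
force: [0.1, -0.3, -1.1]
gripper_width: 0.0308
gripper_force: 30.1
time: 20.0
tool_pos: [0.4637, 0.05, 0.0286]
ee_rot: [[0.028, 1.0, -0.001], [1.0, -0.028, 0.0], [-0.0, -0.001, -1.0]]
force: [0.4, 1.3, -2.2]
gripper_width: 0.0308
gripper_force: 30.1
time: 20.25
tool_pos: [0.4637, 0.05, 0.0257]
ee_rot: [[0.028, 1.0, -0.001], [1.0, -0.028, -0.0], [-0.0, -0.001, -1.0]]
force: [-0.0, 0.2, -2.1]
gripper_width: 0.0306
gripper_force: 30.1
```

```bash
python3 steer.py '[{"aperture":0.02,"dy":-0.001,"dz":0.003},{"aperture":0.02}]';python3 steer.py '[{"aperture":0.02,"dz":0.003},{"aperture":0.02}]'; python3 steer.py '[{"aperture":0.02,"dz":0.002},{"aperture":0.02}]'
```

```text
time: 20.5
tool_pos: [0.464, 0.05, 0.024]
ee_rot: [[0.028, 1.0, 0.002], [1.0, -0.028, -0.0], [-0.0, 0.002, -1.0]]
force: [-1.2, -0.7, 6.4]
gripper_width: 0.0307
gripper_force: 30.7
time: 20.75
tool_pos: [0.4646, 0.05, 0.0231]
ee_rot: [[0.028, 1.0, 0.002], [1.0, -0.028, -0.0], [-0.0, 0.002, -1.0]]
force: [-12.0, -0.2, 30.5]
gripper_width: 0.0307
gripper_force: 32.6
time: 21.0
tool_pos: [0.4653, 0.05, 0.022]
ee_rot: [[0.028, 1.0, 0.003], [1.0, -0.028, -0.0], [-0.0, 0.003, -1.0]]
force: [-15.4, 0.1, 38.8]
gripper_width: 0.0305
gripper_force: 33.4
```

```bash
python3 steer.py '[{"aperture":0.02,"dz":-0.004},{"aperture":0.02}]';python3 steer.py '[{"aperture":0.032,"dz":-0.001},{"aperture":0.034},{"aperture":0.036},{"aperture":0.04},{"aperture":0.05},{"aperture":0.05},{"aperture":0.05,"dz":-0.01},{"aperture":0.05,"dz":-0.03},{"aperture":0.05,"dz":-0.05},{"aperture":0.05,"dz":-0.06},{"aperture":0.05,"dx":-0.05},{"aperture":0.05}]'
python3 - <<'E'
from h import *
s=snap("side");t=snap("top");w=snap("wrist")
a=cv2.resize(s["image"][215:355,215:315],(400,560),interpolation=2)
b=cv2.resize(t["image"][235:275,255:405],None,fx=2.6,fy=2.6,interpolation=2)
c=cv2.resize(w["image"][0:320,160:400],(390,440),interpolation=2)
r=np.zeros((560,790,3),np.uint8);r[:,:400]=a;r[:b.shape[0],400:400+b.shape[1]]=b;r[115:555,400:790]=c
cv2.imwrite("pics/m9.png",r[:,:,::-1])
import pickle;pickle.dump((s,t,w),open("m9.pkl","wb"));print(b.shape)
E
```

```text
time: 21.25
tool_pos: [0.4641, 0.05, 0.0231]
ee_rot: [[0.028, 1.0, 0.002], [1.0, -0.028, -0.0], [0.0, 0.002, -1.0]]
force: [-1.5, 0.5, 10.0]
gripper_width: 0.0304
gripper_force: 30.5
time: 22.75
tool_pos: [0.4623, -0.0022, 0.1749]
ee_rot: [[0.031, 1.0, 0.003], [1.0, -0.031, -0.001], [-0.001, 0.003, -1.0]]
force: [0.0, 0.3, -1.0]
gripper_width: 0.0502
gripper_force: 0.0
(104, 390, 3)
```

View pics/m9.png

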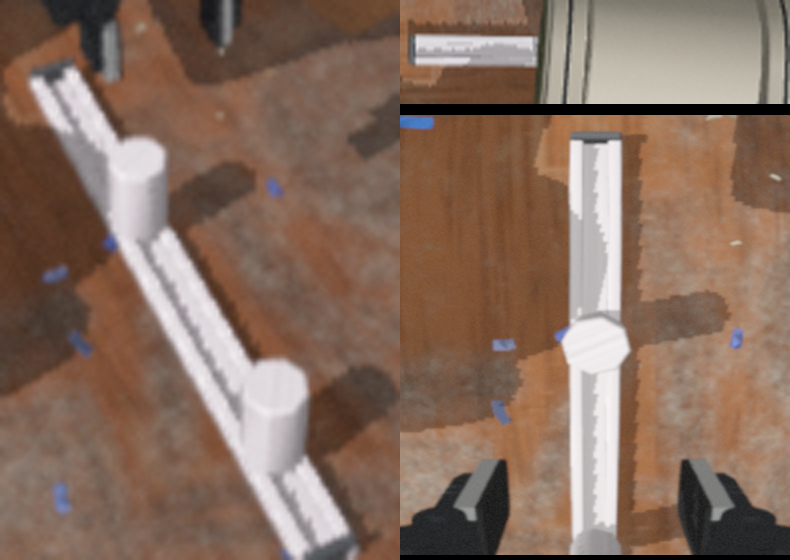

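Both blanks now stand: the restood one at side crop (138,158), the other at (276,380). Next I compute the grasp positions.

```bash
python3 - <<'E'
from h import *
import pickle
s,t,w=pickle.load(open("m9.pkl","rb"))
a=ray(s,215+138.5/4-.5,215+158.5/4-.5);b=ray(w,160+197.5*240/390-.5,230.5*320/440-.5)
X,e=tri(a,b);print("B1",X,e)
o,d=ray(s,215+138.5/4-.5,215+158.5/4-.5);print(o+d*(.062-o[2])/d[2]);print(atz(w,160+197.5*240/390-.5,230.5*320/440-.5,.062))
E
python3 d.py .4625 .050 .058
```

```text
B1 [0.46308484 0.03243855 0.06207046] [np.float64(0.0013665256663207505), np.float64(0.0013665256663207461)]
[0.46441606 0.03207821 0.062     ]
[0.4618096  0.03292456 0.062     ]
t 22.9 pos [4.613e-01 3.000e-04 1.728e-01] tool delta [ 4.960e-02 -1.000e-04  1.149e-01] heading y -0.0286 F [ 0.4 -0.1  0.1] w 0.0499
```

```bash
python3 steer.py '[{"aperture":0.05,"dx":0.032,"dy":0.0015,"dz":0.02},{"aperture":0.05,"dz":0.05},{"aperture":0.05,"dz":0.03},{"aperture":0.05,"dz":0.015},{"aperture":0.05},{"aperture":0.02},{"aperture":0.02},{"aperture":0.02},{"aperture":0.02}]' 40; python3 d.py .463 .0325 .058
```

```text
time: 24.02
tool_pos: [0.4652, 0.0319, 0.0595]
ee_rot: [[0.028, 1.0, 0.003], [1.0, -0.028, 0.0], [0.0, 0.003, -1.0]]
force: [-2.0, -0.1, 6.0]
gripper_width: 0.0293
gripper_force: 39.8
t 24.02 pos [0.4652 0.0319 0.0595] tool delta [ 0.0005 -0.0022  0.0015] heading y -0.0282 F [-2.  -0.1  6. ] w 0.0293
```

```bash
python3 steer.py '[{"aperture":0.02,"dz":-0.02},{"aperture":0.02,"dz":-0.06},{"aperture":0.02,"dz":-0.06},{"aperture":0.02,"dz":-0.05},{"aperture":0.02},{"aperture":0.02}]'; python3 d.py .650 -.119 .25
```

```text
time: 24.78
tool_pos: [0.4638, 0.0319, 0.2476]
ee_rot: [[0.028, 1.0, 0.0], [1.0, -0.028, -0.0], [-0.0, 0.0, -1.0]]
force: [-0.6, -0.2, -2.1]
gripper_width: 0.0299
gripper_force: 39.9
t 24.77 pos [0.4638 0.0319 0.2476] tool delta [-0.1456  0.1903 -0.0023] heading y -0.0281 F [-0.6 -0.2 -2.1] w 0.0299
```

```bash
python3 steer.py '[{"aperture":0.02,"dx":-0.036,"dy":0.0475},{"aperture":0.02,"dx":-0.036,"dy":0.0475},{"aperture":0.02,"dx":-0.036,"dy":0.0475},{"aperture":0.02,"dx":-0.0375,"dy":0.048},{"aperture":0.02},{"aperture":0.02},{"aperture":0.02}]'; python3 d.py .650 -.119 .205
```

```text
time: 25.65
tool_pos: [0.6496, -0.1179, 0.2481]
ee_rot: [[0.027, 1.0, -0.0], [1.0, -0.027, 0.0], [0.0, -0.0, -1.0]]
force: [0.1, 0.8, -1.3]
gripper_width: 0.0295
gripper_force: 40.1
t 25.65 pos [ 0.6496 -0.1179  0.2481] tool delta [-0.0011  0.0005  0.0431] heading y -0.0272 F [ 0.1  0.8 -1.3] w 0.0295
```

```bash
python3 steer.py '[{"aperture":0.02,"dx":-0.001,"dy":0.0005,"dz":0.02},{"aperture":0.02,"dz":0.015},{"aperture":0.02,"dz":0.008},{"aperture":0.02,"dz":0.006},{"aperture":0.02}]';python3 steer.py '[{"aperture":0.02,"dz":0.006},{"aperture":0.02,"dz":0.006},{"aperture":0.02,"dz":0.003},{"aperture":0.02}]'
```

```text
time: 26.28
tool_pos: [0.6509, -0.1195, 0.1984]
ee_rot: [[0.028, 1.0, 0.0], [1.0, -0.028, 0.0], [0.0, -0.0, -1.0]]
force: [2.3, 2.0, -3.3]
gripper_width: 0.0298
gripper_force: 39.8
time: 26.78
tool_pos: [0.6509, -0.1197, 0.1836]
ee_rot: [[0.028, 1.0, 0.0], [1.0, -0.028, 0.0], [0.0, 0.0, -1.0]]
force: [4.5, 2.7, -3.0]
gripper_width: 0.0293
gripper_force: 39.9
```

```bash
python3 steer.py '[{"aperture":0.05},{"aperture":0.05},{"aperture":0.05},{"aperture":0.05,"dz":-0.03},{"aperture":0.05,"dz":-0.06},{"aperture":0.05}]'; python3 d.py .6765 .1523 .24
python3 - <<'E'
from h import *
s=snap("side");w=snap("wrist");import pickle;pickle.dump((s,w),open("m10.pkl","wb"))
print(proj(w,(.651,-.119,.176)),proj(s,(.651,-.119,.176)),proj(s,(.651,-.119,.166)))
# column profile along tube mouth in side
p=proj(s,(.651,-.119,.166)).astype(int);g=s["image"].mean(2).astype(int)
print(g[p[1]-22:p[1]+14:2,p[0]-16:p[0]+18:2])
E
```

```text
time: 27.52
tool_pos: [0.6534, -0.1207, 0.2816]
ee_rot: [[0.028, 1.0, 0.011], [1.0, -0.028, -0.003], [-0.003, 0.011, -1.0]]
force: [0.0, -0.6, 0.1]
gripper_width: 0.05
gripper_force: 0.0
t 27.52 pos [ 0.6534 -0.1207  0.2816] tool delta [0.2736 0.0149 0.041 ] heading y -0.0281 F [ 0.  -0.6  0.1] w 0.05
[279.09746297 210.74164961] [372.70497117 231.53464626] [371.73249008 235.40549607]
[[ 75  74  80  76  81  77  78  80  82  80  86  91  92 105 108 110 109]
 [ 74  78  80  75  86 102 113 117 115 114 117 124 127 124 123 134 135]
 [ 75  79 101 108 119 119 118 124 119 117 121 122 119 121 125 130 138]
 [111 119 120 122 118 119 124 125 119 111 120 120 117 121 124 121 123]
 [124 123 122 126 122 122 125 126 124 119 123 121 117 121 120 121 119]
 [120 117 117 117 118 125 123 125 125 123 122 119 122 125 140 120 122]
 [116 112 107 107 112 120 125 123 123 121 121 119 128 206 225 211 154]
 [113 109 106 111 147 181 214 211 214 202 166 128 145 227 236 231 212]
 [120 116 113 175 210 230 227 229 229 227 229 215 171 211 231 236 232]
 [111 108 139 176 212 229 228 229 226 231 230 229 217 208 208 228 235]
 [113 112 158 147 216 232 231 225 231 229 230 230 219 221 189 203 229]
 [121 113 150 141 199 231 237 231 232 231 230 224 179 209 208 135 195]
 [118 121 134 185 202 219 227 241 236 233 225 179 174 194 208 122 122]
 [118 118 138 181 218 214 226 231 225 217 205 165 179 183 202 126 112]
 [118 121 155 192 202 220 235 222 224 214 193 159 189 197 146 128 110]
 [108 114 170 195 209 210 210 223 219 219 213 193 187 134 123 126  85]
 [108 118 178 203 215 220 219 215 209 205 194 185 157 116 114 112  65]
 [109 126 178 208 218 222 223 222 218 212 198 179 127  70  73  73  64]]
```

```bash
python3 steer.py '[{"aperture":0.06,"dx":0.055,"dy":0.003},{"aperture":0.06,"dx":0.055,"dy":0.003},{"aperture":0.06,"dx":0.055,"dy":0.003},{"aperture":0.06,"dx":0.055,"dy":0.003},{"aperture":0.06,"dx":0.0535,"dy":0.003,"dz":0.02},{"aperture":0.06,"dz":0.02},{"aperture":0.06},{"aperture":0.06}]'; python3 d.py .676 .1523 .139
python3 - <<'E'
from h import *
w=snap("wrist");import pickle;pickle.dump(w,open("w11.pkl","wb"))
for P in ((.676,.1523,.174),(.676,.1523,.126)): print(proj(w,P))
p=proj(w,(.676,.1523,.15)).astype(int)
im=w["image"].astype(int); 
cv2.imwrite("pics/w11.png",w["image"][:,:,::-1])
E
```

```text
time: 28.62
tool_pos: [0.6734, 0.1517, 0.2338]
ee_rot: [[0.03, 1.0, -0.001], [1.0, -0.03, -0.0], [-0.001, -0.001, -1.0]]
force: [-1.4, -0.8, 0.1]
gripper_width: 0.0597
gripper_force: 0.0
t 28.62 pos [0.6734 0.1517 0.2338] tool delta [0.0008 0.0026 0.0948] heading y -0.0296 F [-1.4 -0.8  0.1] w 0.0597
[286.71641908 230.49483669]
[285.28007654 209.68219724]
```

Run:
```python
from h import *
import pickle
w=pickle.load(open("w11.pkl","rb"));im=w["image"]
hsv=cv2.cvtColor(im,cv2.COLOR_RGB2HSV)
sub=hsv[150:290:6,220:350:5]
print("S");print("\n".join("".join("%4d"%x for x in r) for r in sub[:,:,1]))
print("V");print("\n".join("".join("%4d"%x for x in r) for r in sub[:,:,2]))
```

```text
S
 126 126 121 107 101 113 112 116 109  96  94  98 109 110 104 103 118 121 110  96  95 105  92 112 109  93
 119 121 111 111  98 101 113 111 104 105 113 125 133 127 122 126 125 122 114  98  95  82  94  81  81  81
 112 114 115 107 101 102 100 128 132 131 122 118 117 118 128 125 127 125 112 104 106 106  99  82  85  87
  99  98 109  93  82  90 116 119 112 116 116 115 115 123 121 129 123 128 109 113  98 106  74  66  92  90
  84  88 104  97  76  85 101 115 117 117 117 118 108 109 126 129 127 128 110 119 111  95  82  96  87  88
  84  67  77  81  82  75  80 115 118 115 126   6   9   6  10 112 125 131 121 114 112 108  83  91  95  84
  70  67  79  73  71  70  83 116 120  67   4   5   5   7   7   5   7 123 121 108 117 105  94  87  96  84
  64  76  61  73  67  65  83 108  47   5   5   9  40  77  14   7   7   5 125 106 101  93  83  65  68  76
  94  87  88  75  75  68  87  77   5   7  46 122 137 132 126 119   7   7  30  86  82  90  69  81  75  69
  86  85  72  66  84  71  72  39   7   9 136 122 130 122 128 127  83   6   7 110  85  75  67  65  68  73
  67  66  77  69  61  67  60  60   7  19 125 131
[... 3243 characters left out ...]
85 185 185 178 177 180 188 185 176 174 177 186 189 184 168 196 198 138
 187 192 187 188 189 184 188 192 194 189 183 183 180 189 190 190 182 181 181 182 182 180 167 193 201  46
 189 186 180 189 187 187 190 192 185 178 179 178 181 190 178 181 182 188 183 183 183 178 174 184 200  46
 188 181 182 179 180 187 189 184 177 187 180 184 179 174 174 187 180 189 186 188 183 181 166 184 198  39
 178 187 180 189 192 194 188 180 179 184 181 179 179 173 174 182 186 187 184 182 178 176 170 187 194  45
 188 187 184 188 188 185 186 181 176 175 178 177 165 152 135 137 131 140 142 141 133 144 146 203 197  45
 183 187 187 190 186 183 180 181 173 177 218 194 187 182 141 137 127 139 140 139 128 137 190 204 197  43
```

```bash
python3 - <<'E'
from h import *
import pickle
w=pickle.load(open("w11.pkl","rb"))
print(atz(w,285,224,.174),atz(w,284.7,207,.126))
E
python3 d.py .6762 .1535 .141
```

```text
[0.67502999 0.15659208 0.174     ] [0.67560817 0.15443618 0.126     ]
t 28.68 pos [0.6739 0.1516 0.2347] tool delta [0.002  0.0022 0.0937] heading y -0.0298 F [0.  0.3 0.6] w 0.06
```

```bash
python3 steer.py '[{"aperture":0.06,"dx":0.0025,"dy":0.002,"dz":0.03},{"aperture":0.06,"dz":0.04},{"aperture":0.06,"dz":0.016},{"aperture":0.06,"dz":0.005},{"aperture":0.06},{"aperture":0.06}]'; python3 d.py .676 .154 .141; python3 steer.py '[{"aperture":0.02},{"aperture":0.02},{"aperture":0.02},{"aperture":0.02},{"aperture":0.02},{"aperture":0.02}]' 80
```

```text
time: 29.42
tool_pos: [0.6766, 0.1557, 0.1451]
ee_rot: [[0.028, 1.0, 0.003], [1.0, -0.028, 0.0], [0.001, 0.003, -1.0]]
force: [-0.3, -0.6, 0.1]
gripper_width: 0.0603
gripper_force: 0.0
t 29.43 pos [0.6766 0.1557 0.1451] tool delta [-0.0017 -0.0006  0.0041] heading y -0.028 F [-0.3 -0.6  0.1] w 0.0603
time: 30.18
tool_pos: [0.6761, 0.1557, 0.144]
ee_rot: [[0.028, 1.0, 0.002], [1.0, -0.028, 0.0], [0.0, 0.002, -1.0]]
force: [0.7, -0.1, 5.4]
gripper_width: 0.0261
gripper_force: 79.2
```

```bash
python3 steer.py '[{"aperture":0.05},{"aperture":0.05,"dx":-0.0015,"dz":0.003},{"aperture":0.05,"dz":0.0025},{"aperture":0.05},{"aperture":0.02},{"aperture":0.02},{"aperture":0.02},{"aperture":0.02},{"aperture":0.02}]' 100;python3 steer.py '[{"aperture":0.02,"dz":-0.02},{"aperture":0.02,"dz":-0.05},{"aperture":0.02,"dz":-0.05},{"aperture":0.02,"dz":-0.05},{"aperture":0.02},{"aperture":0.02}]'; python3 d.py .6515 -.119 .31
```

```text
time: 31.3
tool_pos: [0.6757, 0.1541, 0.1377]
ee_rot: [[0.028, 1.0, 0.001], [1.0, -0.028, 0.0], [0.0, 0.001, -1.0]]
force: [0.4, -0.8, 0.8]
gripper_width: 0.026
gripper_force: 98.6
time: 32.05
tool_pos: [0.675, 0.1541, 0.3069]
ee_rot: [[0.028, 1.0, -0.001], [1.0, -0.028, -0.0], [-0.0, -0.001, -1.0]]
force: [-0.7, 0.8, -3.7]
gripper_width: 0.0259
gripper_force: 99.8
t 32.05 pos [0.675  0.1541 0.3069] tool delta [-0.2736 -0.0159 -0.003 ] heading y -0.0279 F [-0.7  0.8 -3.7] w 0.0259
```

```bash
python3 steer.py '[{"aperture":0.02,"dz":-0.035},{"aperture":0.02,"dx":-0.055,"dy":-0.003},{"aperture":0.02,"dx":-0.055,"dy":-0.003},{"aperture":0.02,"dx":-0.055,"dy":-0.003},{"aperture":0.02,"dx":-0.055,"dy":-0.003},{"aperture":0.02,"dx":-0.0535,"dy":-0.004},{"aperture":0.02},{"aperture":0.02}]'; python3 d.py .6515 -.119 .3077
```

```text
time: 33.05
tool_pos: [0.651, -0.1187, 0.34]
ee_rot: [[0.029, 1.0, -0.004], [1.0, -0.029, 0.002], [0.001, -0.004, -1.0]]
force: [-0.4, 0.8, -3.6]
gripper_width: 0.0259
gripper_force: 99.6
t 33.05 pos [ 0.651  -0.1187  0.34  ] tool delta [-0.0004  0.0006  0.0323] heading y -0.0288 F [-0.4  0.8 -3.6] w 0.0259
```

```bash
python3 steer.py '[{"aperture":0.02,"dy":0.0005,"dz":0.02},{"aperture":0.02,"dz":0.008},{"aperture":0.02,"dz":0.006},{"aperture":0.02,"dz":0.004},{"aperture":0.02}]'; python3 steer.py '[{"aperture":0.02,"dz":0.005},{"aperture":0.02,"dz":0.005},{"aperture":0.02}]';python3 steer.py '[{"aperture":0.02,"dz":0.006},{"aperture":0.02,"dz":0.006},{"aperture":0.02,"dz":0.006},{"aperture":0.02}]'
```

```text
time: 33.67
tool_pos: [0.6524, -0.1188, 0.3046]
ee_rot: [[0.028, 1.0, 0.0], [1.0, -0.028, -0.0], [-0.0, 0.0, -1.0]]
force: [-0.1, 0.4, -2.4]
gripper_width: 0.0261
gripper_force: 99.7
time: 34.05
tool_pos: [0.652, -0.1189, 0.2935]
ee_rot: [[0.028, 1.0, -0.001], [1.0, -0.028, 0.0], [0.0, -0.001, -1.0]]
force: [-0.4, -0.1, -2.7]
gripper_width: 0.0254
gripper_force: 99.8
time: 34.55
tool_pos: [0.652, -0.1187, 0.2752]
ee_rot: [[0.028, 1.0, -0.001], [1.0, -0.028, 0.0], [0.0, -0.001, -1.0]]
force: [0.2, 0.6, -4.0]
gripper_width: 0.0259
gripper_force: 99.7
```

```bash
python3 steer.py '[{"aperture":0.02,"dz":0.006},{"aperture":0.02,"dz":0.006},{"aperture":0.02,"dz":0.006},{"aperture":0.02}]'; python3 steer.py '[{"aperture":0.02,"dz":0.006},{"aperture":0.02,"dz":0.006},{"aperture":0.02}]';python3 steer.py '[{"aperture":0.02,"dz":0.006},{"aperture":0.02,"dz":0.006},{"aperture":0.02}]'
```

```text
time: 35.05
tool_pos: [0.652, -0.1188, 0.2576]
ee_rot: [[0.028, 1.0, -0.001], [1.0, -0.028, 0.0], [0.0, -0.001, -1.0]]
force: [1.1, -0.8, -3.3]
gripper_width: 0.0262
gripper_force: 99.9
time: 35.42
tool_pos: [0.652, -0.1188, 0.2452]
ee_rot: [[0.028, 1.0, -0.001], [1.0, -0.028, 0.0], [0.0, -0.001, -1.0]]
force: [0.3, -0.1, -3.1]
gripper_width: 0.0259
gripper_force: 99.8
time: 35.8
tool_pos: [0.6519, -0.1188, 0.2332]
ee_rot: [[0.028, 1.0, -0.002], [1.0, -0.028, 0.0], [0.0, -0.002, -1.0]]
force: [0.2, 0.4, -2.9]
gripper_width: 0.0258
gripper_force: 99.7
```

Run:
```python
from h import *
import pickle
s0,w=pickle.load(open("m10.pkl","rb"));s=snap("side")
pickle.dump(s,open("m12.pkl","wb"))
f=lambda im,x,y,ww,hh,W,H:cv2.resize(im[y:y+hh,x:x+ww],(W,H),interpolation=2)
r=np.zeros((600,800,3),np.uint8)
r[:300,:240]=f(s0["image"],330,215,80,100,240,300)
r[300:,:240]=f(s["image"],330,215,80,100,240,300)
r[:300,240:540]=f(w["image"],200,130,160,160,300,300)
r[300:,240:540]=f(s["image"],215,215,120,140,300,300)
r[:450,540:800]=f(s["image"],300,120,130,225,260,450)
cv2.imwrite("pics/m12.png",r[:,:,::-1])
```

```text
(no output)
```

View pics/m12.png

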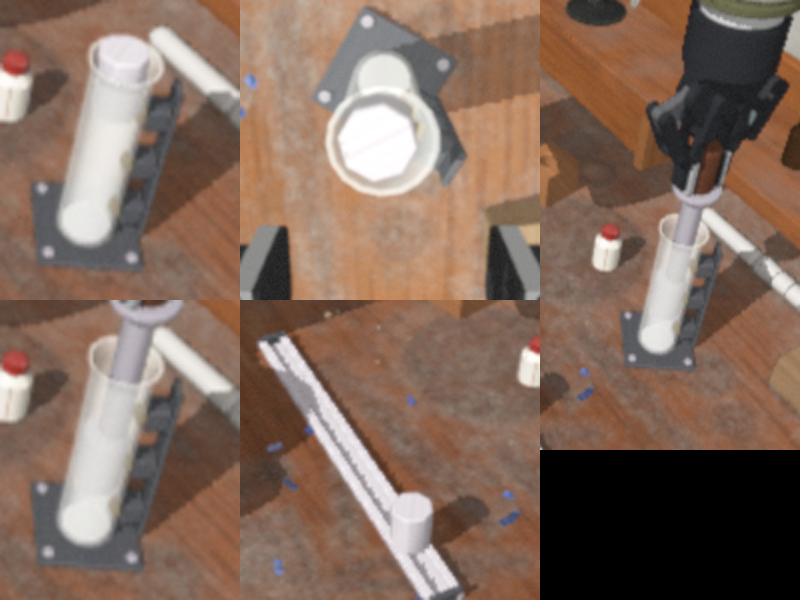

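The blank sat at the mouth after release (crop 124,60), and the rammer is now in the tube pushing it down. The second blank still stands at side pixel (283,309). I'll keep pushing.

```bash
python3 steer.py '[{"aperture":0.02,"dz":0.006},{"aperture":0.02,"dz":0.006},{"aperture":0.02}]'; python3 steer.py '[{"aperture":0.02,"dz":0.006},{"aperture":0.02,"dz":0.006},{"aperture":0.02}]';python3 steer.py '[{"aperture":0.02,"dz":0.006},{"aperture":0.02,"dz":0.004},{"aperture":0.02}]';python3 steer.py '[{"aperture":0.02,"dz":0.005},{"aperture":0.02,"dz":0.004},{"aperture":0.02}]' | head -4
```

```text
time: 36.22
tool_pos: [0.652, -0.1188, 0.2214]
ee_rot: [[0.028, 1.0, -0.001], [1.0, -0.028, 0.0], [0.0, -0.001, -1.0]]
force: [-0.3, 0.4, -3.0]
gripper_width: 0.026
gripper_force: 99.8
time: 36.6
tool_pos: [0.6521, -0.1188, 0.2096]
ee_rot: [[0.028, 1.0, -0.001], [1.0, -0.028, 0.0], [0.0, -0.001, -1.0]]
force: [-0.7, 0.1, -2.7]
gripper_width: 0.0261
gripper_force: 99.9
time: 36.98
tool_pos: [0.652, -0.1188, 0.1995]
ee_rot: [[0.028, 1.0, -0.001], [1.0, -0.028, 0.0], [0.0, -0.001, -1.0]]
force: [0.2, -0.0, -3.5]
gripper_width: 0.0256
gripper_force: 99.7
time: 37.35
tool_pos: [0.652, -0.1188, 0.1905]
ee_rot: [[0.028, 1.0, -0.001], [1.0, -0.028, 0.0], [0.0, -0.001, -1.0]]
force: [0.1, 0.3, -2.7]
```

```bash
for i in 1; do python3 steer.py '[{"aperture":0.02,"dz":0.002},{"aperture":0.02}]'|grep -E "pos|force"; done; python3 steer.py '[{"aperture":0.02,"dz":0.0015},{"aperture":0.02}]'|grep -E "pos|force";python3 steer.py '[{"aperture":0.02,"dz":0.0015},{"aperture":0.02}]'|grep -E "pos|force"
```

```text
tool_pos: [0.6523, -0.1188, 0.1893]
force: [0.2, 0.7, -3.0]
gripper_force: 99.6
tool_pos: [0.6523, -0.1189, 0.1879]
force: [0.2, -0.2, -2.6]
gripper_force: 99.9
tool_pos: [0.6526, -0.1189, 0.1877]
force: [-3.1, 0.2, 5.7]
gripper_force: 100.4
```

```bash
python3 steer.py '[{"aperture":0.02,"dz":0.002},{"aperture":0.02}]'|grep -E "pos|force";python3 steer.py '[{"aperture":0.02,"dz":0.0015},{"aperture":0.02}]'|grep -E "pos|force"
python3 steer.py '[{"aperture":0.02,"dz":-0.01},{"aperture":0.02,"dz":-0.05},{"aperture":0.02,"dz":-0.06},{"aperture":0.02,"dz":-0.04},{"aperture":0.02},{"aperture":0.02}]'; python3 d.py .6757 .1541 .34
```

```text
tool_pos: [0.653, -0.1191, 0.1876]
force: [-6.0, 2.1, 14.3]
gripper_force: 101.5
tool_pos: [0.6532, -0.1192, 0.1876]
force: [-8.3, 2.0, 21.6]
gripper_force: 102.4
time: 39.35
tool_pos: [0.652, -0.1189, 0.3409]
ee_rot: [[0.028, 1.0, -0.002], [1.0, -0.028, 0.001], [0.0, -0.002, -1.0]]
force: [-0.5, 0.1, -4.0]
gripper_width: 0.0257
gripper_force: 100.0
t 39.35 pos [ 0.652  -0.1189  0.3409] tool delta [0.2735 0.016  0.001 ] heading y -0.0281 F [-0.5  0.1 -4. ] w 0.0257
```

```bash
python3 steer.py '[{"aperture":0.02,"dx":0.055,"dy":0.003},{"aperture":0.02,"dx":0.055,"dy":0.003},{"aperture":0.02,"dx":0.055,"dy":0.003},{"aperture":0.02,"dx":0.055,"dy":0.003},{"aperture":0.02,"dx":0.0535,"dy":0.004},{"aperture":0.02},{"aperture":0.02},{"aperture":0.02}]'|head -2; python3 d.py .6757 .1541 .19
python3 - <<'E'
from h import *
import pickle
w=snap("wrist");s=snap("side");a=pickle.load(open("s0.pkl","rb"))["side"]
d=cv2.absdiff(s["image"],a["image"]).max(2)
print("blank2 region diff",d[290:345,265:310].mean(),"vial",d[225:260,322:348].mean())
E
```

```text
time: 40.35
tool_pos: [0.6757, 0.1528, 0.3415]
t 40.35 pos [0.6757 0.1528 0.3415] tool delta [0.0014 0.0002 0.1515] heading y -0.0294 F [-1.   0.2 -1.9] w 0.0258
blank2 region diff 2.326060606060606 vial 2.2472527472527473
```

```bash
python3 steer.py '[{"aperture":0.02,"dx":0.0014,"dz":0.05},{"aperture":0.02,"dz":0.06},{"aperture":0.02,"dz":0.04},{"aperture":0.02},{"aperture":0.02}]'|head -2; python3 d.py .6757 .1541 .138
```

```text
time: 41.08
tool_pos: [0.6772, 0.1551, 0.1956]
t 41.08 pos [0.6772 0.1551 0.1956] tool delta [-0.0011 -0.0016  0.0576] heading y -0.0288 F [-1.1  0.2 -1.6] w 0.0256
```

```bash
python3 steer.py '[{"aperture":0.02,"dx":-0.001,"dy":-0.0015,"dz":0.008},{"aperture":0.02,"dz":0.008},{"aperture":0.02,"dz":0.006},{"aperture":0.02}]'; python3 d.py .6757 .1541 .138
```

```text
time: 41.58
tool_pos: [0.674, 0.1545, 0.17]
ee_rot: [[0.028, 1.0, -0.001], [1.0, -0.028, -0.0], [-0.0, -0.001, -1.0]]
force: [0.5, -0.2, -2.9]
gripper_width: 0.0261
gripper_force: 99.8
t 41.58 pos [0.674  0.1545 0.17  ] tool delta [-0.0003  0.0017  0.032 ] heading y -0.0279 F [ 0.5 -0.2 -2.9] w 0.0261
```

In the hole; lower the rest and release.

```bash
python3 steer.py '[{"aperture":0.02,"dy":0.0012,"dz":0.012},{"aperture":0.02,"dz":0.010},{"aperture":0.02,"dz":0.006},{"aperture":0.02,"dz":0.003},{"aperture":0.02}]'; python3 steer.py '[{"aperture":0.04},{"aperture":0.05},{"aperture":0.06},{"aperture":0.06},{"aperture":0.06,"dz":-0.03},{"aperture":0.06,"dz":-0.06},{"aperture":0.06,"dz":-0.03},{"aperture":0.06}]'|head -2; python3 d.py .4575 -.1275 .25
```

```text
time: 42.2
tool_pos: [0.6755, 0.1545, 0.1397]
ee_rot: [[0.028, 1.0, -0.0], [1.0, -0.028, -0.0], [-0.0, -0.0, -1.0]]
force: [0.4, -0.1, -2.1]
gripper_width: 0.026
gripper_force: 100.0
time: 43.2
tool_pos: [0.6775, 0.1548, 0.2649]
t 43.2 pos [0.6775 0.1548 0.2649] tool delta [-0.2884 -0.2122  0.0129] heading y -0.0279 F [-0.  -0.5 -0.5] w 0.0597
```

```bash
python3 steer.py '[{"aperture":0.05,"dx":-0.048,"dy":-0.0354},{"aperture":0.05,"dx":-0.048,"dy":-0.0354},{"aperture":0.05,"dx":-0.048,"dy":-0.0354},{"aperture":0.05,"dx":-0.048,"dy":-0.0354},{"aperture":0.05,"dx":-0.048,"dy":-0.0354},{"aperture":0.05,"dx":-0.048,"dy":-0.035,"dz":0.02},{"aperture":0.05,"dz":0.04},{"aperture":0.05},{"aperture":0.05}]'|head -2; python3 d.py .4575 -.1275 .058
python3 - <<'E'
from h import *
w=snap("wrist");s=snap("side")
print(proj(w,(.4575,-.1275,.062)))
import pickle;a=pickle.load(open("s0.pkl","rb"))["side"]
d=cv2.absdiff(s["image"],a["image"]).max(2);print("blank2 diff",d[300:345,265:310].mean())
b=pickle.load(open("m12.pkl","rb"))  # rammer check vs s0
print("rammer",d[158:205,298:314].mean(),"jar/tin",d[160:196,238:290].mean())
p=proj(w,(.4575,-.1275,.062)).astype(int);hsv=cv2.cvtColor(w["image"],cv2.COLOR_RGB2HSV)
print(p);print("\n".join("".join("%4d"%x for x in r) for r in hsv[p[1]-36:p[1]+40:5,p[0]-36:p[0]+40:4,2]))
print("\n".join("".join("%4d"%x for x in r) for r in hsv[p[1]-36:p[1]+40:5,p[0]-36:p[0]+40:4,1]))
E
```

```text
time: 44.32
tool_pos: [0.4561, -0.1269, 0.2006]
t 44.33 pos [ 0.4561 -0.1269  0.2006] tool delta [-0.0006  0.0014  0.1426] heading y -0.0273 F [0.2 0.1 0.2] w 0.0498
[283.16625616 201.50861411]
blank2 diff 2.0533333333333332
rammer 68.80319148936171 jar/tin 55.625
[283 201]
 168 174 169 165 169 234 244 193 194 229 246 246 186 132 122 162 163 132 129
 172 174 175 167 169 232 244 192 193 241 247 242 180 132 127 124 128 131 127
 179 180 180 173 174 235 243 193 178 172 183 195 163 129 125 126 130 132 130
 175 174 177 179 175 234 196 177 164 158 159 157 156 127 125 130 144 139 129
 163 166 172 170 171 219 181 188 226 230 190 156 150 127 125 125 131 130 125
 157 158 165 158 160 210 243 244 245 244 246 239 207 130 125 123 124 128 128
 157 161 163 159 160 243 244 245 243 247 238 246 241 151 125 129 131 162 167
 173 173 178 165 187 245 244 243 247 240 243 244 244 222 128 173 177 173 168
 163 173 178 174 172 244 243 247 240 243 244 244 244 183 123 168 176 173 173
 159 163 167 164 157 228 246 241 241 245 243 245 239 119 124 157 168 169 170
 168 163 163 159 151 220 244 239 245 242 243 233 161 12
[... 938 characters left out ...]
127 136
  87  94  80  82  33   5   5   4   5   5   4   5   5   5 102  91 102 122 126
  86  85  77  97  70   4   5   6   4   5   4   5   3  14  91  94  99 109 100
  64  72  72  81  84  11   6   5   5   5   4   5   5  81  82  80  80  83  90
  68  83  74  80  79  14   5   5   4   5   5   4  33  86  98  83  74  72  85
  86  82  75  76  77  15   5   5   6   4   5   5  44  80  77  68  88  65  76
 105  85  83  88  86  17   5   7   8   4   5   4  50  70  83  75  69  66  82
 119 107  98  99  73   8   4   5   8   5   5   5  59  84  94  94  75  86  88
 128 105 112 107  98  13   5   5   8   5   5   6  78  96 101  86 100  92 100
 132 116 124 127 126  22   5   5   8   7   6   5  93 123 116  97  85 113 119
```

```bash
python3 steer.py '[{"aperture":0.05,"dx":-0.0006,"dy":0.0014,"dz":0.03},{"aperture":0.05,"dz":0.04,"turn":0.185},{"aperture":0.05,"dz":0.03,"turn":0.185},{"aperture":0.05,"dz":0.03},{"aperture":0.05,"dz":0.0125},{"aperture":0.05},{"aperture":0.05}]'|head -2;  python3 d.py .4575 -.1275 .058;  python3 steer.py '[{"aperture":0.02},{"aperture":0.02},{"aperture":0.02},{"aperture":0.02},{"aperture":0.02},{"aperture":0.02,"dz":-0.02},{"aperture":0.02,"dz":-0.06},{"aperture":0.02,"dz":-0.06},{"aperture":0.02,"dz":-0.05},{"aperture":0.02},{"aperture":0.02}]' 40;  python3 d.py .652 -.1187 .25
```

```text
time: 45.3
tool_pos: [0.4585, -0.1283, 0.0591]
t 45.3 pos [ 0.4585 -0.1283  0.0591] tool delta [ 0.0004 -0.0012  0.0011] heading y -0.3975 F [ 0.7 -0.7  0.2] w 0.0498
time: 46.68
tool_pos: [0.457, -0.1279, 0.2472]
ee_rot: [[0.388, 0.922, 0.0], [0.922, -0.388, -0.0], [-0.0, 0.0, -1.0]]
force: [0.4, -0.2, -2.1]
gripper_width: 0.0292
gripper_force: 40.1
t 46.67 pos [ 0.457  -0.1279  0.2472] tool delta [ 0.0841  0.1762 -0.0028] heading y -0.3981 F [ 0.4 -0.2 -2.1] w 0.0292
```

```bash
python3 steer.py '[{"aperture":0.02,"dx":0.021,"dy":0.044},{"aperture":0.02,"dx":0.021,"dy":0.044},{"aperture":0.02,"dx":0.021,"dy":0.044},{"aperture":0.02,"dx":0.021,"dy":0.044},{"aperture":0.02},{"aperture":0.02},{"aperture":0.02}]'|head -2; python3 d.py .652 -.1187 .205
python3 - <<'E'
from h import *
import pickle
s=snap("side");a=pickle.load(open("s0.pkl","rb"))["side"];pickle.dump(s,open("m13.pkl","wb"))
d=cv2.absdiff(s["image"],a["image"]).max(2)
print("rammer",d[158:205,298:314].mean(),"jar/tin",d[160:196,238:290].mean(),"vial",d[225:260,322:348].mean())
E
```

```text
time: 47.55
tool_pos: [0.651, -0.1188, 0.2475]
t 47.55 pos [ 0.651  -0.1188  0.2475] tool delta [0.0005 0.0008 0.0425] heading y -0.3983 F [ 0.2 -0.3 -1.4] w 0.0295
rammer 19.434840425531913 jar/tin 22.770299145299145 vial 5.072527472527472
```

```bash
python3 steer.py '[{"aperture":0.02,"dx":0.0005,"dy":0.0008,"dz":0.02},{"aperture":0.02,"dz":0.015},{"aperture":0.02,"dz":0.008},{"aperture":0.02,"dz":0.006},{"aperture":0.02}]'|grep -E "pos|force";python3 steer.py '[{"aperture":0.02,"dz":0.006},{"aperture":0.02,"dz":0.006},{"aperture":0.02,"dz":0.003},{"aperture":0.02}]'|grep -E "pos|force"
```

```text
tool_pos: [0.6522, -0.1184, 0.1975]
force: [-3.1, 0.9, -3.6]
gripper_force: 40.1
tool_pos: [0.6522, -0.1183, 0.1837]
force: [-6.3, 1.4, 0.2]
gripper_force: 40.6
```

```bash
python3 steer.py '[{"aperture":0.05},{"aperture":0.05},{"aperture":0.05},{"aperture":0.05,"dz":-0.03,"turn":-0.185},{"aperture":0.05,"dz":-0.06,"turn":-0.185},{"aperture":0.06},{"aperture":0.06}]'|head -2; python3 d.py .6757 .1541 .25
python3 - <<'E'
from h import *
import pickle
s=snap("side");b=pickle.load(open("m10.pkl","rb"))[0]
d=cv2.absdiff(s["image"],b["image"]).max(2);print("mouth diff vs after blank1 release",d[222:245,358:385].mean())
E
```

```text
time: 49.6
tool_pos: [0.6533, -0.1187, 0.2741]
t 49.6 pos [ 0.6533 -0.1187  0.2741] tool delta [0.2733 0.0145 0.024 ] heading y -0.029 F [ 0.   0.  -0.1] w 0.0599
mouth diff vs after blank1 release 4.476650563607086
```

```bash
python3 steer.py '[{"aperture":0.06,"dx":0.055,"dy":0.003},{"aperture":0.06,"dx":0.055,"dy":0.003},{"aperture":0.06,"dx":0.055,"dy":0.003},{"aperture":0.06,"dx":0.055,"dy":0.003},{"aperture":0.06,"dx":0.0535,"dy":0.003,"dz":0.02},{"aperture":0.06,"dz":0.01},{"aperture":0.06},{"aperture":0.06}]'|head -2; python3 d.py .676 .154 .139
python3 - <<'E'
from h import *
import pickle
w=snap("wrist");hsv=cv2.cvtColor(w["image"],cv2.COLOR_RGB2HSV)
m=((hsv[:,:,1]<30)&(hsv[:,:,2]>140)).astype(np.uint8);m[:160]=0;m[260:]=0;m[:,:230]=0;m[:,345:]=0
ys,xs=np.nonzero(m);print(xs.min(),xs.max(),ys.min(),ys.max(),len(xs))
h=((hsv[:,:,1]>110)&(hsv[:,:,2]<135)).astype(np.uint8);h[:170]=0;h[260:]=0;h[:,:250]=0;h[:,315:]=0
ys,xs=np.nonzero(h);print(xs.min(),xs.max(),ys.min(),ys.max(),len(xs),proj(w,(.676,.154,.126)),proj(w,(.676,.154,.174)))
E
```

```text
time: 50.65
tool_pos: [0.6756, 0.1529, 0.2434]
t 50.65 pos [0.6756 0.1529 0.2434] tool delta [0.0011 0.0004 0.1044] heading y -0.0298 F [ 0.2 -0.   0.2] w 0.0599
254 307 176 221 961
262 300 191 240 1505 [282.17759905 205.9705391 ] [282.9046724 225.0824532]
```

```bash
python3 steer.py '[{"aperture":0.06,"dx":0.0012,"dz":0.04},{"aperture":0.06,"dz":0.04},{"aperture":0.06,"dz":0.018},{"aperture":0.06,"dz":0.005},{"aperture":0.06},{"aperture":0.06}]'|head -2; python3 d.py .6757 .1541 .1385
```

```text
time: 51.45
tool_pos: [0.6768, 0.1557, 0.1428]
t 51.45 pos [0.6768 0.1557 0.1428] tool delta [-0.0016 -0.0011  0.0043] heading y -0.0281 F [ 0.3 -0.5 -0.2] w 0.0598
```

```bash
python3 steer.py '[{"aperture":0.05,"dx":-0.0016,"dy":-0.001,"dz":0.004},{"aperture":0.05},{"aperture":0.02},{"aperture":0.02},{"aperture":0.02},{"aperture":0.02},{"aperture":0.02}]' 100|grep -E "pos|force|width";python3 steer.py '[{"aperture":0.02,"dz":-0.02},{"aperture":0.02,"dz":-0.05},{"aperture":0.02,"dz":-0.05},{"aperture":0.02,"dz":-0.05},{"aperture":0.02,"dz":-0.035},{"aperture":0.02},{"aperture":0.02}]'|grep -E "pos|force|width"; python3 d.py .652 -.1188 .31
```

```text
tool_pos: [0.6751, 0.1541, 0.1373]
force: [1.5, 0.5, 5.5]
gripper_width: 0.0261
gripper_force: 98.7
tool_pos: [0.6737, 0.1539, 0.3388]
force: [0.3, -0.3, -2.7]
gripper_width: 0.026
gripper_force: 100.1
t 53.2 pos [0.6737 0.1539 0.3388] tool delta [-0.2732 -0.014   0.029 ] heading y -0.028 F [ 0.3 -0.3 -2.7] w 0.026
```

```bash
python3 steer.py '[{"aperture":0.02,"dx":-0.055,"dy":-0.003},{"aperture":0.02,"dx":-0.055,"dy":-0.003},{"aperture":0.02,"dx":-0.055,"dy":-0.003},{"aperture":0.02,"dx":-0.055,"dy":-0.003},{"aperture":0.02,"dx":-0.053,"dy":-0.002},{"aperture":0.02},{"aperture":0.02}]'|grep -E "pos|force"; python3 d.py .652 -.1188 .3075
```

```text
tool_pos: [0.652, -0.1183, 0.3386]
force: [-0.8, -0.1, -3.2]
gripper_force: 99.9
t 54.08 pos [ 0.652  -0.1183  0.3386] tool delta [-0.0006  0.0001  0.0311] heading y -0.0287 F [-0.8 -0.1 -3.2] w 0.0258
```

```bash
python3 steer.py '[{"aperture":0.02,"dx":-0.0005,"dz":0.02},{"aperture":0.02,"dz":0.006},{"aperture":0.02,"dz":0.006},{"aperture":0.02,"dz":0.006},{"aperture":0.02,"dz":0.006},{"aperture":0.02,"dz":0.006},{"aperture":0.02,"dz":0.006},{"aperture":0.02}]'|grep -E "pos|force";python3 steer.py '[{"aperture":0.02,"dz":0.006},{"aperture":0.02,"dz":0.006},{"aperture":0.02,"dz":0.006},{"aperture":0.02,"dz":0.006},{"aperture":0.02,"dz":0.006},{"aperture":0.02}]'|grep -E "pos|force"; python3 steer.py '[{"aperture":0.02,"dz":0.004},{"aperture":0.02,"dz":0.004},{"aperture":0.02}]'|grep -E "pos|force"
```

```text
tool_pos: [0.6525, -0.119, 0.2843]
force: [-0.3, -0.3, -2.9]
gripper_force: 100.0
tool_pos: [0.6526, -0.119, 0.2546]
force: [-0.0, 0.4, -3.1]
gripper_force: 100.1
tool_pos: [0.6526, -0.1188, 0.2466]
force: [0.1, 1.7, -3.6]
gripper_force: 99.9
```

```bash
python3 steer.py '[{"aperture":0.02,"dz":0.004},{"aperture":0.02,"dz":0.003},{"aperture":0.02}]'|grep -E "pos|force"; python3 steer.py '[{"aperture":0.02,"dz":0.002},{"aperture":0.02,"dz":0.002},{"aperture":0.02}]'|grep -E "pos|force";python3 steer.py '[{"aperture":0.02,"dz":0.002},{"aperture":0.02}]'|grep -E "pos|force";python3 steer.py '[{"aperture":0.02,"dz":0.002},{"aperture":0.02}]'|grep -E "pos|force"
```

```text
tool_pos: [0.6527, -0.1189, 0.2396]
force: [-0.7, 0.5, -3.5]
gripper_force: 99.8
tool_pos: [0.653, -0.1189, 0.2373]
force: [-3.2, 0.3, 4.2]
gripper_force: 100.3
tool_pos: [0.6534, -0.1192, 0.2372]
force: [-6.0, 2.8, 12.5]
gripper_force: 101.6
tool_pos: [0.654, -0.1194, 0.2372]
force: [-7.6, 2.2, 20.0]
gripper_force: 102.4
```

Both blanks are home, with the stack top at 0.106. I'll put the rammer back.

```bash
python3 steer.py '[{"aperture":0.02,"dz":-0.01},{"aperture":0.02,"dz":-0.05},{"aperture":0.02,"dz":-0.048},{"aperture":0.02},{"aperture":0.02,"dx":0.055,"dy":0.003},{"aperture":0.02,"dx":0.055,"dy":0.003},{"aperture":0.02,"dx":0.055,"dy":0.003},{"aperture":0.02,"dx":0.055,"dy":0.003},{"aperture":0.02,"dx":0.0535,"dy":0.003},{"aperture":0.02},{"aperture":0.02}]'|grep -E "time|pos|force"; python3 d.py .6751 .1541 .195
```

```text
time: 58.82
tool_pos: [0.6754, 0.1539, 0.3386]
force: [0.1, 0.5, -2.4]
gripper_force: 99.9
t 58.83 pos [0.6754 0.1539 0.3386] tool delta [0.0004 0.     0.1436] heading y -0.0274 F [ 0.1  0.5 -2.4] w 0.0256
```

```bash
python3 steer.py '[{"aperture":0.02,"dz":0.05},{"aperture":0.02,"dz":0.06},{"aperture":0.02,"dz":0.0336},{"aperture":0.02},{"aperture":0.02},{"aperture":0.02}]'|grep -E "pos|force"; python3 d.py .6752 .1541 .138
```

```text
tool_pos: [0.6773, 0.1538, 0.2004]
force: [0.4, 0.3, -2.1]
gripper_force: 100.0
t 59.58 pos [0.6773 0.1538 0.2004] tool delta [ 0.0002 -0.0024  0.0623] heading y -0.0285 F [ 0.4  0.3 -2.1] w 0.0261
```

```bash
python3 steer.py '[{"aperture":0.02,"dy":-0.0013,"dz":0.010},{"aperture":0.02,"dz":0.010},{"aperture":0.02,"dz":0.008},{"aperture":0.02,"dz":0.005},{"aperture":0.02}]'|grep -E "pos|force"; python3 d.py .6752 .1541 .138
```

```text
tool_pos: [0.6739, 0.154, 0.163]
force: [-0.2, -0.0, -2.4]
gripper_force: 100.0
t 60.2 pos [0.6739 0.154  0.163 ] tool delta [0.0002 0.0014 0.025 ] heading y -0.028 F [-0.2 -0.  -2.4] w 0.026
```

```bash
python3 steer.py '[{"aperture":0.02,"dy":0.001,"dz":0.012},{"aperture":0.02,"dz":0.008},{"aperture":0.02,"dz":0.004},{"aperture":0.02}]'|grep -E "pos|force"; python3 steer.py '[{"aperture":0.04},{"aperture":0.05},{"aperture":0.06},{"aperture":0.06},{"aperture":0.06,"dz":-0.03},{"aperture":0.06,"dz":-0.06},{"aperture":0.06,"dz":-0.03},{"aperture":0.06,"dy":-0.06},{"aperture":0.06,"dy":-0.06},{"aperture":0.06,"dy":-0.06},{"aperture":0.06}]'|head -2
python3 - <<'E'
from h import *
import pickle
a=pickle.load(open("s0.pkl","rb"))
for n in("side","top","wrist"):
    s=snap(n);cv2.imwrite(f"pics/f_{n}.png",s["image"][:,:,::-1])
    if n=="side":
        d=cv2.absdiff(s["image"],a[n]["image"]).max(2)
        print("rammer",d[155:205,298:316].mean(),"jar/tin",d[160:196,238:290].mean(),"vial",d[225:260,322:348].mean())
        X=(.6517,-.1185)
        for z in np.arange(.01,.17,.01):
            u,v=proj(s,(*X,z)).round().astype(int);print(round(z,3),s["image"][v,u-3:u+4].mean(0).round(),a[n]["image"][v,u-3:u+4].mean(0).round())
E
```

```text
tool_pos: [0.6749, 0.1539, 0.1392]
force: [-0.8, 0.8, -2.6]
gripper_force: 100.1
time: 62.08
tool_pos: [0.4909, 0.1591, 0.2587]
rammer 12.998888888888889 jar/tin 16.647435897435898 vial 2.547252747252747
0.01 [215. 212. 211.] [225. 225. 222.]
0.02 [217. 215. 213.] [226. 225. 223.]
0.03 [217. 215. 213.] [226. 225. 223.]
0.04 [218. 215. 213.] [224. 223. 221.]
0.05 [216. 214. 212.] [226. 225. 221.]
0.06 [218. 216. 214.] [229. 226. 222.]
0.07 [218. 215. 213.] [229. 226. 222.]
0.08 [217. 214. 212.] [230. 227. 223.]
0.09 [218. 216. 214.] [231. 227. 223.]
0.1 [216. 214. 211.] [231. 227. 223.]
0.11 [215. 213. 211.] [231. 227. 223.]
0.12 [225. 222. 219.] [231. 228. 223.]
0.13 [233. 229. 224.] [230. 227. 222.]
0.14 [230. 226. 222.] [228. 225. 220.]
0.15 [218. 207. 198.] [217. 207. 197.]
0.16 [216. 202. 192.] [213. 199. 189.]
```

Run:
```python
from h import *
import pickle
a=pickle.load(open("s0.pkl","rb"))
for n,bs in(("side",dict(ram=(294,152,24,55),jar=(266,158,25,32),tin=(236,178,25,20),vial=(322,228,25,30))),("top",dict(ram=(248,148,28,36),jar=(188,155,30,30),tin=(192,195,26,26),vial=(312,162,20,20)))):
    f=cv2.imread(f"pics/f_{n}.png");i=np.ascontiguousarray(a[n]["image"][:,:,::-1])
    for k,(x,y,w,h) in bs.items():
        r=cv2.matchTemplate(f[y-8:y+h+8,x-8:x+w+8],i[y:y+h,x:x+w],cv2.TM_CCOEFF_NORMED);_,m,_,l=cv2.minMaxLoc(r);print(n,k,round(m,3),np.array(l)-8)
```

```text
side ram 0.782 [0 0]
side jar 0.88 [0 1]
side tin 0.936 [0 0]
side vial 0.999 [0 0]
top ram 0.831 [0 0]
top jar 0.798 [0 0]
top tin 0.681 [ 0 -1]
top vial 0.999 [0 0]
```

```bash
python3 steer.py '[{"aperture":0.06,"dz":-0.03},{"aperture":0.06},{"aperture":0.06}]'|head -2; python3 -c "
from cell import ctrl
print(ctrl.sign_off())"
```

```text
time: 62.6
tool_pos: [0.4964, 0.1589, 0.2898]
the job is handed in; nothing more can be done
None
```

I handed the job in at about 63 s: the one tipped blank was stood up first, then both blanks (only two were present) were rammed home in the tube, stack top at 106 mm. The rammer is back upright in its stand, and the final camera check showed no movement of the jar, tin or vial beyond one pixel.

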